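# Fit the spindle spacer and check it with the stop-collar gauge rod

### The job

Slide the red spacer ring over the upright steel spindle until it lies flat on the shoulder, and let go of it. Then check it with the gauge rod: take the rod from its cradle, push it tip first through the sloping brass guide tube until its brass collar stops against the tube mouth, and pull it all the way out again. Finish still holding the rod level in the gripper, with its tip over the centre of the round white reading plate and about 100 mm above the bench.

Things in the scene. Friction and masses are not known exactly. Their poses are not given: they have to be found in the camera images.
- spacer: Loose red metal ring, 50 mm outer diameter, 24 mm bore, 30 mm high, about 120 g, lying flat on the bench. Origin: centre of its underside; z is its axis, up.
- fixture: Fixed fixture: base plate 12 mm thick, 90 mm wide, local x -155 to +45 mm. Origin: on the bench under the axis of the upright spindle; z up. Spindle: 20 mm diameter, tapering over its last 5 mm to a top 88 mm above the bench, on a 34 mm wide round shoulder 38 mm above the bench. The guide tube on its blue post stands on the -x side; place the ring with the fingers either side along local y.
- seat (a point): Centre of the shoulder's top face, on the spindle axis, 38 mm above the bench, where the spacer's underside belongs. Same axes as the fixture.
- tube: Fixed brass guide tube on the fixture, 26 mm outer, 15 mm inner diameter, 60 mm long. Origin: centre of its mouth (the high end, 128 mm above the bench). x runs down the bore towards the spindle, 25 degrees below level (the way the rod goes in), y is level. With the collar home the tip is 65 mm past the low end, just over the seated spacer; an unseated spacer blocks it.
- gauge: Loose gauge rod, about 200 g, level in the cradle. x is its axis, towards the tip; z up. Orange handle 16 x 16 mm, x -80 to 0 mm, flat sides facing y and z; brass collar 26 mm in diameter, x 0 to 10; round steel rod 10 mm in diameter with a rounded tip, x 10 to 135. Origin: on the axis where handle meets collar, 50 mm above the bench. Balances at about x = -15.
- gauge_tip (a point): The very tip of the gauge rod, on its axis, 135 mm ahead of the gauge's origin.
- gauge_collar (a point): Centre of the collar's front face (the face that stops on the tube mouth), on the rod's axis, 10 mm ahead of the gauge's origin.
- cradle: Fixed grey rest, 170 x 50 mm, carrying the gauge level in two open-topped slots 12 mm long: under the handle at x = -70 mm and under the rod at x = 62 mm; slot walls end 52 and 55 mm above the bench. The handle is free between x = -64 and 0 mm. Origin: on the bench below the gauge's origin; x points the way the tip points.
- plate: Fixed round white reading plate with a black cross, 90 mm in diameter and 6 mm thick. Origin: centre of its underside, on the bench.
- gearbox: Bystander: loose small brass gearbox with a steel shaft stub, 60 x 70 x 77 mm. Origin: centre of its underside. Leave it alone.
- jar: Bystander: loose closed white jar with a blue cap, 56 mm in diameter, 60 mm high. Origin: centre of its underside. Leave it alone.
- screwdriver: Bystander: loose screwdriver with a green handle, lying along its x axis. Leave it alone.
There are look-alikes about, which are no part of the job. What is shaped like the spacer but black or green is not meant.

How it is judged:
By the outcome, as a careful person would: the job done as asked, in the order asked, and still so for the second after the job is handed in, while the arm keeps its last pose, push and grip.
It also fails if it takes over 72 s, if anything falls off the work surface, if the arm or the gripper's body presses on something with over 40 N, if the wrist force passes 120 N, or if a joint passes its speed limit or range.

### The arm

A 6-joint arm with a two-finger parallel gripper is mounted at the origin on the work surface. World frame = base frame: x ahead of the robot, y to its left, z up, the work surface at z = 0. Lengths are in m, angles in rad, forces in N, time in s.
With the tool pointing down it reaches from about 0.25 to 0.725 m from the base axis. Payload 4 kg.
Tool frame: the origin (TCP) lies on the centre line of the jaws, within the pads' length; the fingertips stand tip_reach ahead of it and the grasp point (between the pads) lies 5 mm behind it (tip_reach is the distance from the TCP to the fingertips, in m); z points along the fingers, y is the direction in which the jaws open and shut (so a half turn about z gives the same grasp; the last joint's range is limited). The gripper opens to 85 mm and grips with 20 to 120 N. Pads are 22 mm wide; open, the fingers measure 114 mm over their backs; the gripper's body (76 mm by 85 mm) begins 54 mm behind the grasp point. The pads swing forward as they close: fully open they stand 13 mm farther back than shut.
Start: joints at [1.3, 0.241, 0.005, 1.335, 0, 1.571], TCP at [0.134, 0.482, 0.245] pointing down, gripper open.
Joint ranges: [-2.72, 2.72], [-1.05, 1.87], [-1.09, 1.28], [-1.99, 2.15], [-1.42, 1.44], [-3.14, 3.14]. Speed limits (rad/s): [2.79, 2.79, 3.14, 3.14, 3.14, 3.14].

### API

Orientations are given as a unit quaternion [x, y, z, w].
In Python, from workcell import * gives the robot as it stands.
- The arm moves only by the tool arm_command, never from a script. Its arguments are lists of equal length, an entry for each row: "translation": the shift along the tool's x, y, z in cm, a list of three; "turn": the turn about the tool's z in rad; "hand": the closure, from 0 (fully open) to 1 (shut). In form: {"translation": [[x, y, z], ...], "turn": [turn, ...], "hand": [hand, ...]}. A call has 1 to 5 rows; each row is the pose to reach, as a shift and turn from the pose commanded when the call began, along the tool's axes at that moment; what a row does not reach only later rows make up. A row lasts 1/12 s, in which the tool goes at most 41.7 mm and 7.16 degrees, less where a joint would pass 70% of its speed; a pose out of reach is approached as far as the arm can. A call with a gripper value outside its range is refused whole. The fingers move at their own pace and stop on an object; the grip force is fixed at half the most. Time passes only in rows, so rows that repeat a pose let the fingers close. It gives the time, the measured TCP pose, the force and the opening at its end, in the units of the state.
- get_obs(): the state, without advancing time (a new reading comes with each control period).
- camera(name): name is "scene" or "top"; returns (picture, depth): 420x560x3 uint8, red, green, blue; 420x560 float32, m along the optical axis (not along the pixel's ray), 0 where there is no reading.
- camera_info(name): a dict with "mtx" (3x3 intrinsics, pixels), "dist_coeffs" ([k1, k2, p1, p2, k3] as OpenCV has them; the pictures are not rectified), "world_to_cam" (4x4, takes a point from world to camera coordinates). Camera axes: x right, y down, z forward; pixel columns grow to the right and rows downward; lengths in m; the calibration is good to about 2 mm. A picture is of the moment at which its call begins. camera_info takes no time and is no camera call.
- job_done(): hands the job in, once; it reports no verdict.
Trained networks look in the newest picture that a camera, given by its name, has taken for a name from the list of things; names that differ only in an ending like _2 or _b are one class to them, and where a whole thing is asked for, a point or a joint stands for the part that bears it (a point fixed in the world has none). Each returns a list of dicts, best first, with "conf" (0 to 1); they miss things now and then, are a little off and sometimes report something else, mostly with a low value. They report only what shows in the picture. A call takes as long as a camera call. They do not tell look-alikes from the thing itself.
- search_frame(camera, name): "location" ([row, column] in pixels, amid what is visible of it).
- spot_point(camera, name): "location" ([row, column] in pixels: a listed point, or the origin of a listed thing).
The state is a dict: "clock": time; "joint_pos": joint angles; "joint_vel": joint speeds; "tau": joint torques, N m; "eef_pos": TCP position; "tool_rot": TCP orientation; "ft_force": force on the tool from outside, world axes, zero at the start; "ft_torque": the same for the moment, N m; "grip_width": finger opening in m.
Only numpy, scipy, OpenCV 4.12 (cv2) and the standard library are available. Lean on these libraries where they do the work, as an engineer would, in place of code of your own. Each camera call takes 0.05 s, during which the arm holds its last target. There are 200 camera calls.

## Working session

There is one attempt and no reset: what is moved stays moved. The work goes in short steps, Python scripts to look and compute and a tool call to move; the robot and the scene stay as the last step left them, time stands still between calls to the robot, and variables do not carry over. Pictures are saved under pics/ and viewed, about 8 in all and at most 12, crops included, and the job is handed in when it is done.

Besides the shell and the picture viewer there is one more tool, called after "Emit:" by a JSON object that holds its "name" and its "arguments", one argument or row to a line. arm_command: Moves the arm, as the interface text tells. Its arguments: {"type":"object","properties":{"translation":{"type":"array","items":{"type":"array","items":{"type":"number"}}},"turn":{"type":"array","items":{"type":"number"}},"hand":{"type":"array","items":{"type":"number"}}},"required":["translation","turn","hand"]}

```bash
ls -la; mkdir -p pics
cat > h.py <<'E'
from workcell import *
import numpy as np, cv2
from scipy.spatial.transform import Rotation as R
def ray(cam,rc):
    i=camera_info(cam);K=np.array(i["mtx"]);d=np.array(i["dist_coeffs"]);T=np.array(i["world_to_cam"])
    p=cv2.undistortPoints(np.array([[[rc[1],rc[0]]]],float),K,d)[0,0]
    Ri=T[:3,:3].T;return -Ri@T[:3,3],Ri@np.array([p[0],p[1],1])
def at_z(cam,rc,z):
    o,v=ray(cam,rc);return o+v*(z-o[2])/v[2]
def at_d(cam,rc,dep):
    o,v=ray(cam,rc);return o+v*dep
def proj(cam,P):
    i=camera_info(cam);T=np.array(i["world_to_cam"])
    q,_=cv2.projectPoints(np.array(P,float).reshape(-1,1,3),cv2.Rodrigues(T[:3,:3])[0],T[:3,3],np.array(i["mtx"]),np.array(i["dist_coeffs"]))
    return q[:,0,::-1]
def save(n,p): cv2.imwrite("pics/"+n,cv2.cvtColor(p,cv2.COLOR_RGB2BGR))
E
python3 - <<'E'
from h import *
o=get_obs();print({k:np.round(v,4) for k,v in o.items()})
np.set_printoptions(precision=4,suppress=True)
for c in ["scene","top"]:
    p,d=camera(c);save(c+"1.png",p);np.savez("pics/%s1.npz"%c,p=p,d=d)
    T=np.array(camera_info(c)["world_to_cam"]);print(c,-T[:3,:3].T@T[:3,3],T[2,:3],camera_info(c)["mtx"])
    for n in ["spacer","fixture","seat","tube","gauge","gauge_tip","gauge_collar","cradle","plate","gearbox","jar","screwdriver"]:
        print(c,n,[(np.round(r["location"],1).tolist(),round(r["conf"],2)) for r in spot_point(c,n)][:4])
E
```

```text
total 12
drwxr-xr-x  3 agent agent 4096 Dec  5 14:22 .
drwxr-xr-x 23 root  root  4096 Dec  5 14:22 ..
drwxr-xr-x  2 agent agent 4096 Dec  5 14:22 pics
{'clock': np.float64(0.0), 'joint_pos': array([1.3   , 0.2414, 0.0037, 1.3352, 0.    , 1.5708]), 'joint_vel': array([ 0.0015,  0.0012,  0.0001, -0.0006,  0.0005,  0.    ]), 'tau': array([-9.00000e-04, -3.72319e+01,  2.52407e+01,  1.70000e-02,
       -3.00000e-04, -0.00000e+00]), 'eef_pos': array([0.1336, 0.4812, 0.2444]), 'tool_rot': array([ 1.350e-01,  9.908e-01, -1.000e-03, -1.000e-04]), 'ft_force': array([-0.6332,  0.5422,  0.3272]), 'ft_torque': array([-0.0357, -0.0032,  0.007 ]), 'grip_width': np.float64(0.0854)}
scene [ 1.2598 -0.2683  0.7988] [-0.6554  0.3589 -0.6646] [[431.531    0.     282.689 ]
 [  0.     431.531  204.5216]
 [  0.       0.       1.    ]]
scene spacer [([200.7, 244.8], 0.86), ([231.6, 201.2], 0.76), ([224.1, 234.1], 0.63), ([206.4, 283.0], 0.35)]
scene fixture [([275.7, 122.1], 0.98)]
scene seat [([268.8, 119.3], 0.55)]
scene tube [([230.3, 167.1], 0.64), ([278.8, 123.0], 0.53), ([245.0, 278.9], 0.5)]
scene ga
[... 283 characters left out ...]
[176.5, 392.9], 0.7)]
top [0.3953 0.0998 1.0398] [ 0.1937 -0.007  -0.981 ] [[385.9156   0.     278.5614]
 [  0.     385.9156 212.3993]
 [  0.       0.       1.    ]]
top spacer [([265.4, 341.6], 0.63), ([254.2, 306.9], 0.57), ([291.6, 282.5], 0.57)]
top fixture [([247.2, 417.3], 0.92)]
top seat [([243.9, 427.3], 0.68)]
top tube [([233.9, 389.4], 0.49)]
top gauge [([240.7, 212.1], 0.95), ([235.2, 119.3], 0.69)]
top gauge_tip [([239.1, 261.6], 0.64)]
top gauge_collar [([239.5, 213.2], 0.74)]
top cradle [([242.0, 212.5], 0.92), ([248.6, 419.4], 0.51)]
top plate [([211.6, 284.9], 0.91)]
top gearbox [([161.1, 357.0], 0.89)]
top jar [([166.3, 189.9], 0.77)]
top screwdriver [([237.3, 120.9], 0.84)]
```

View pics/scene1.png

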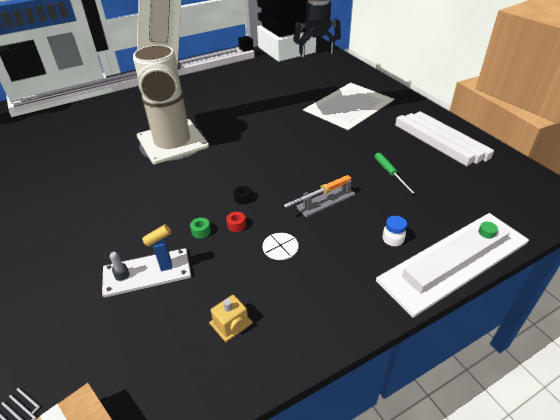

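View pics/top1.png

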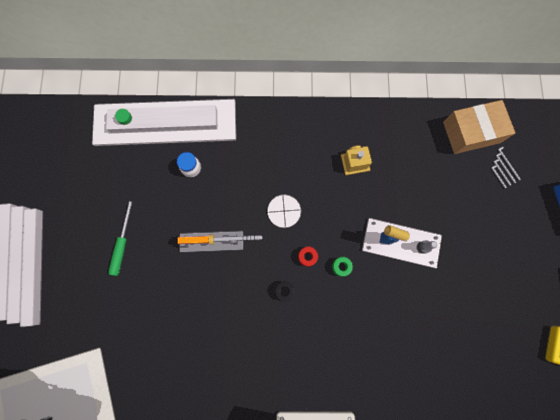

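Red ring: scene (222,236), top (256,308). Candidates it could be confused with: green ring scene (229,200)/top (267,343), black ring scene (194,242)/top (291,284). By the description, I choose the red one. Now measuring, with one close crop.

```bash
cat > m.py <<'E'
from h import *
np.set_printoptions(precision=4,suppress=True)
def cloud(c,p,d):
    i=camera_info(c);K=np.array(i["mtx"]);D=np.array(i["dist_coeffs"]);T=np.array(i["world_to_cam"])
    v,u=np.mgrid[:420,:560];q=cv2.undistortPoints(np.stack([u,v],-1).reshape(-1,1,2).astype(float),K,D).reshape(420,560,2)
    P=np.dstack([q*d[...,None],d]);return (P-T[:3,3])@T[:3,:3]
E
python3 - <<'E'
from m import *
for c in ["scene","top"]:
    z=np.load("pics/%s1.npz"%c);p,d=z["p"],z["d"];W=cloud(c,p,d);hsv=cv2.cvtColor(p,cv2.COLOR_RGB2HSV);H,S,V=hsv[...,0],hsv[...,1],hsv[...,2]
    ok=d>0
    def rep(n,m):
        m=m&ok;P=W[m];print(c,n,m.sum(),"mean",P.mean(0),"min",np.percentile(P,2,0),"max",np.percentile(P,98,0));return P
    reg=np.zeros_like(ok)
    def box(r0,r1,c0,c1): b=np.zeros_like(ok);b[r0:r1,c0:c1]=1;return b
    red=((H<6)|(H>174))&(S>150)&(V>80)&(box(200,240,220,255) if c=="scene" else box(240,275,290,325))
    P=rep("red",red); T=P[P[:,2]>np.percentile(P[:,2],95)-.004]
    print(" toprim",T.mean(0),(T.min(0)+T.max(0))/2,len(T))
    Tc=cv2.minEnclosingCircle(T[:,:2].astype(np.float32));print(" circ",Tc)
    org=(H>8)&(H<18)&(S>180)&(V>130)&(box(160,215,300,370) if c=="scene" else box(225,255,165,225))
    P=rep("orange",org);Tp=P[P[:,2]>np.percentile(P[:,2],90)-.003];print(" top",Tp.mean(0),np.linalg.svd(Tp[:,:2]-Tp[:,:2].mean(0))[2][0])
    fx=box(240,300,95,200) if c=="scene" else box(210,275,355,450)
    pl=fx&(S<50)&(V>150)&(abs(W[...,2]-.012)<.006); P=rep("baseplate",pl)
    r=cv2.minAreaRect(P[:,:2].astype(np.float32));print(" rect",r)
    w=(box(225,270,255,305) if c=="scene" else box(190,235,262,308))&(S<60)&(V>130)
    P=rep("plate",w);print(" circ",cv2.minEnclosingCircle(P[:,:2].astype(np.float32)))
    br=fx&(H>14)&(H<30)&(S>110)&(V>90);P=rep("tube",br);print(" axis",np.linalg.svd(P-P.mean(0),full_matrices=False)[2][0])
    sp=fx&(W[...,2]>.07)&~br&(S<60);P=rep("spindle",sp)
    g=(box(160,230,275,360) if c=="scene" else box(228,252,165,270))&(W[...,2]>.035)
    P=rep("gauge all",g);Tp=P[P[:,2]>.046];r=cv2.minAreaRect(Tp[:,:2].astype(np.float32));print(" rect",r)
z=np.load("pics/top1.npz")["p"];a=cv2.resize(z[225:305,265:365],None,fx=4,fy=4,interpolation=2);b=cv2.resize(z[215:275,355:445],None,fx=4,fy=4,interpolation=2);e=cv2.resize(z[220:260,165:270],None,fx=4,fy=4,interpolation=2)
s=np.load("pics/scene1.npz")["p"];f=cv2.resize(s[235:300,95:200],None,fx=3.8,fy=3.8,interpolation=2)[:246]
I=np.zeros((580,800,3),np.uint8);I[:320,:400]=a;I[:240,420:780]=b;I[330:490,:420]=e;I[330:330+f.shape[0],400+0:400+f.shape[1]]=f
save("crop1.png",I)
E
```

```text
scene red 335 mean [0.4864 0.014  0.0203] min [ 0.4588 -0.0079 -0.0013] max [0.506  0.0385 0.0304]
 toprim [0.4826 0.0161 0.0282] [0.4812 0.0163 0.0288] 145
 circ ((0.48208826780319214, 0.016717877238988876), 0.027551688253879547)
scene orange 86 mean [0.5236 0.313  0.0496] min [0.5098 0.2783 0.0416] max [0.5293 0.3519 0.0571]
 top [0.5214 0.3194 0.0552] [ 0.1018 -0.9948]
scene baseplate 1795 mean [ 0.5284 -0.2441  0.0096] min [ 0.4707 -0.3356  0.0066] max [ 0.5782 -0.1468  0.0128]
 rect ((0.5208798050880432, -0.23814590275287628), (0.1997089982032776, 0.09528642147779465), 76.53974914550781)
scene plate 751 mean [0.608  0.0787 0.0041] min [ 0.5658  0.0385 -0.0006] max [0.6477 0.1211 0.0073]
 circ ((0.6024804711341858, 0.07992082089185715), 0.04920021817088127)
scene tube 64 mean [ 0.5316 -0.2112  0.1028] min [ 0.4175 -0.2215 -0.0008] max [ 0.5419 -0.1952  0.1138]
 axis [0.7433 0.0434 0.6675]
scene spindle 79 mean [ 0.5124 -0.2905  0.0805] min [ 0.5029 -0.2998  0.0708] max [ 0.5186 -0.2819  0.088 ]
scene gauge all 465 mean [0.5243 0.2589 0.0511] min [0.5101 0.1429 0.0379] max [0.5345
[... 645 characters left out ...]
580020905), (0.19944503903388977, 0.09090117365121841), 76.80574035644531)
top plate 856 mean [0.6041 0.0782 0.006 ] min [ 0.5641  0.0366 -0.0001] max [0.6455 0.1186 0.0106]
 circ ((0.6054226756095886, 0.07788990437984467), 0.04675840213894844)
top tube 224 mean [ 0.5277 -0.1893  0.1259] min [ 0.5145 -0.2199  0.1135] max [ 0.5421 -0.1636  0.1391]
 axis [-0.235  -0.9287 -0.2867]
top spindle 90 mean [ 0.5109 -0.26    0.0921] min [ 0.4966 -0.2995  0.0726] max [ 0.5458 -0.1622  0.1297]
top gauge all 510 mean [0.5188 0.2602 0.0556] min [0.5046 0.1433 0.0412] max [0.5297 0.3464 0.0629]
 rect ((0.5203420519828796, 0.24366986751556396), (0.02639775350689888, 0.21244217455387115), 2.3517045974731445)
```

View pics/crop1.png

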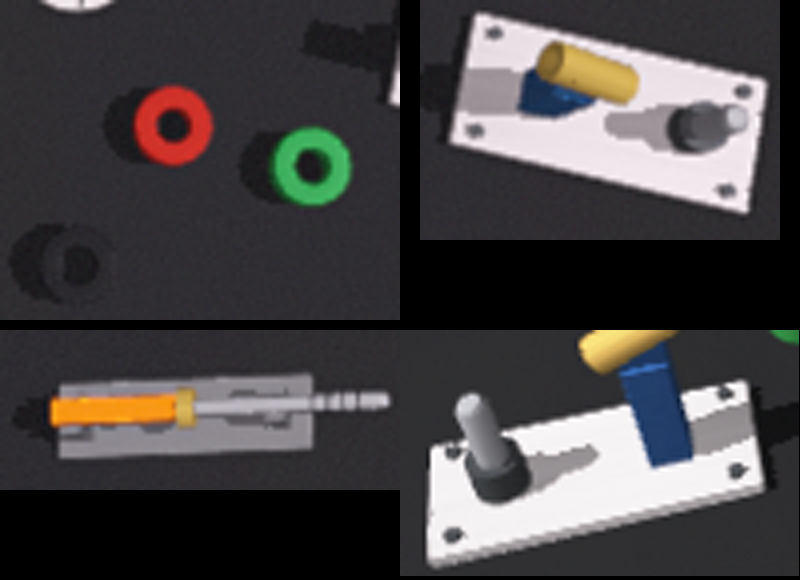

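Crop confirms the red ring (top crop 173,125); green and black are the look-alikes. The fixture, tube and gauge are as described.

Run:
```python
from m import *
import workcell
print([n for n in dir(workcell) if not n.startswith('__')], getattr(workcell,'tip_reach',None))
for n,rc,z in [("green",(267,343),.03),("black",(291,284),.03),("mouth",(233.9,389.4),.128),("seat",(243.9,427.3),.038),("collar",(239.5,213.2),.05),("gauge",(240.7,212.1),.05),("tip",(239.1,261.6),.05),("plate",(211.6,284.9),.006)]: print(n,at_z("top",rc,z))
for n,rc,z in [("mouth",(230.3,167.1),.128),("seat",(268.8,119.3),.038),("collar",(184.7,324.8),.05),("tip",(205.4,284.8),.05),("plate",(245.2,278.9),.006)]: print("scene",n,at_z("scene",rc,z))
f=np.array([-.232,-.973]);O=np.array([.5068,-.2921])
for c in ["top","scene"]:
    print(c,"spindle top/seat/mouth",proj(c,[[*O,.088],[*O,.038],[*(O-.126*f),.128]]).tolist())
```

```text
['Unreachable', 'camera', 'camera_info', 'get_obs', 'job_done', 'search_frame', 'spot_point', 'tip_reach'] 0.014
green [ 0.4512 -0.0756  0.03  ]
black [0.3892 0.0776 0.03  ]
mouth [ 0.5248 -0.1717  0.128 ]
seat [ 0.5118 -0.2964  0.038 ]
collar [0.5184 0.2607 0.05  ]
gauge [0.5152 0.2634 0.05  ]
tip [0.5202 0.1361 0.05  ]
plate [0.6017 0.0751 0.006 ]
scene mouth [ 0.5435 -0.1683  0.128 ]
scene seat [ 0.5127 -0.2905  0.038 ]
scene collar [0.5088 0.2761 0.05  ]
scene tip [0.5273 0.1391 0.05  ]
scene plate [0.6065 0.0763 0.006 ]
top spindle top/seat/mouth [[243.62360963073957, 433.4694618085304], [245.812329407392, 425.772707879119], [229.22728684832202, 388.2572515860869]]
scene spindle top/seat/mouth [[252.77292933826715, 111.940887886692], [267.35981224216744, 117.99078259763311], [228.43223999286795, 165.52831001550936]]
```

Emit:
{"name": "arm_command", "arguments": {
  "translation": [
    [0,0,0],
    [0,0,0],
    [0,0,0],
    [0,0,0],
    [0,0,0]
  ],
  "turn": [0.12,0.24,0.36,0.48,0.6],
  "hand": [0.2,0.2,0.2,0.2,0.2]
}}

```text
clock: 1.72
eef_pos: [0.1337, 0.4818, 0.2453]
tool_rot: [0.424, 0.905, -0.0, 0.0]
ft_force: [0.2, -0.9, 0.8]
grip_width: 0.0682
```

Emit:
{"name": "arm_command", "arguments": {
  "translation": [
    [-4,-0.24,0],
    [-8,-0.48,0],
    [-12,-0.72,0],
    [-16,-0.96,0],
    [-20,-1.2,0]
  ],
  "turn": [0.12,0.24,0.36,0.48,0.6],
  "hand": [0.2,0.2,0.2,0.2,0.2]
}}

```text
clock: 2.13
eef_pos: [0.254, 0.3196, 0.2454]
tool_rot: [0.673, 0.74, 0.0, 0.0]
ft_force: [0.5, 1.4, -0.2]
grip_width: 0.0684
```

Emit:
{"name": "arm_command", "arguments": {
  "translation": [
    [-3.26,1.96,0],
    [-6.5,3.9,0],
    [-9.8,5.9,0],
    [-13,7.8,0],
    [-16.3,9.8,0]
  ],
  "turn": [0.07,0.14,0.21,0.28,0.334],
  "hand": [0.2,0.2,0.2,0.2,0.2]
}}

```text
clock: 2.55
eef_pos: [0.3679, 0.1671, 0.2456]
tool_rot: [0.786, 0.619, 0.0, 0.0]
ft_force: [0.6, 0.1, 0.2]
grip_width: 0.0683
```

Emit:
{"name": "arm_command", "arguments": {
  "translation": [
    [-2.5,3,0],
    [-5,6,0],
    [-8,9.5,3],
    [-10.5,12.5,6],
    [-12.2,14.5,9]
  ],
  "turn": [0,0,0,0,0],
  "hand": [0.2,0.2,0.2,0.2,0.2]
}}

```text
clock: 2.97
eef_pos: [0.4745, 0.0251, 0.1691]
tool_rot: [0.785, 0.619, 0.002, 0.001]
ft_force: [-0.4, 0.1, 0.2]
grip_width: 0.0683
```

Emit:
{"name": "arm_command", "arguments": {
  "translation": [
    [0,0,3],
    [0,0,6],
    [0,0,8],
    [0,0,9],
    [0,0,9]
  ],
  "turn": [0,0,0,0,0],
  "hand": [0.2,0.2,0.2,0.2,0.2]
}}

```text
clock: 3.38
eef_pos: [0.4697, 0.0268, 0.0758]
tool_rot: [0.785, 0.62, -0.002, -0.002]
ft_force: [0.0, -0.3, -0.3]
grip_width: 0.0683
```

Emit:
{"name": "arm_command", "arguments": {
  "translation": [
    [-0.8,1.25,0],
    [-0.8,1.25,2],
    [-0.8,1.25,4],
    [-0.8,1.25,5.7],
    [-0.8,1.25,5.7]
  ],
  "turn": [0,0,0,0,0],
  "hand": [0.2,0.2,0.2,0.2,0.2]
}}

```text
clock: 3.8
eef_pos: [0.4807, 0.0164, 0.0197]
tool_rot: [0.785, 0.62, -0.002, -0.001]
ft_force: [-1.0, -0.6, -0.0]
grip_width: 0.0685
```

Emit:
{"name": "arm_command", "arguments": {
  "translation": [
    [0,0,0],
    [0,0,0],
    [0,0,0],
    [0,0,0],
    [0,0,0]
  ],
  "turn": [0,0,0,0,0],
  "hand": [0.6,0.6,0.6,0.6,0.6]
}}

```text
clock: 4.22
eef_pos: [0.4837, 0.0166, 0.0231]
tool_rot: [0.785, 0.62, 0.001, 0.001]
ft_force: [-0.8, -0.2, 6.9]
grip_width: 0.0485
```

Run:
```python
from m import *
o=get_obs();print(o["eef_pos"],o["grip_width"],o["ft_force"])
p,d=camera("scene");q,e=camera("top")
I=np.zeros((300,800,3),np.uint8);I[:,:400]=cv2.resize(p[185:260,185:285],(400,300),interpolation=2);I[:,400:]=cv2.resize(q[215:290,255:355],(400,300),interpolation=2);save("g1.png",I)
```

```text
[0.4837 0.0166 0.0231] 0.04851358826015036 [-0.8449 -0.21    6.8916]
```

View pics/g1.png

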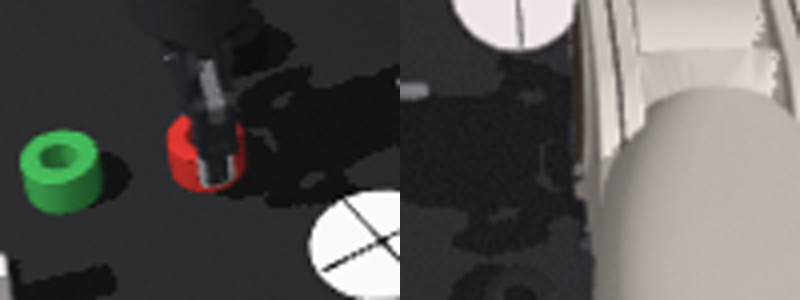

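Ring gripped (opening 48.5 mm); the green ring is untouched at left. Lifting and moving over the spindle.

Emit:
{"name": "arm_command", "arguments": {
  "translation": [
    [0,0,-3],
    [0,0,-7],
    [0,0,-11],
    [0,0,-15],
    [0,0,-17.7]
  ],
  "turn": [0,0,0,0,0],
  "hand": [0.6,0.6,0.6,0.6,0.6]
}}

```text
clock: 4.73
eef_pos: [0.4835, 0.0165, 0.2029]
tool_rot: [0.785, 0.62, 0.002, 0.002]
ft_force: [1.6, -0.8, -1.8]
grip_width: 0.0482
```

Emit:
{"name": "arm_command", "arguments": {
  "translation": [
    [-3,1,0],
    [-6,2,0],
    [-9,3,0],
    [-12,4,0],
    [-14.7,4.8,0]
  ],
  "turn": [0,0,0,0,0],
  "hand": [0.6,0.6,0.6,0.6,0.6]
}}

```text
clock: 5.15
eef_pos: [0.495, -0.1394, 0.1989]
tool_rot: [0.785, 0.62, 0.0, 0.001]
ft_force: [0.7, -0.7, -1.4]
grip_width: 0.0486
```

Emit:
{"name": "arm_command", "arguments": {
  "translation": [
    [-3.5,1,0],
    [-7,2,0],
    [-11,3.5,0],
    [-14.7,4.8,0],
    [-14.7,4.8,0]
  ],
  "turn": [0,0,0,0,0],
  "hand": [0.6,0.6,0.6,0.6,0.6]
}}

```text
clock: 5.57
eef_pos: [0.5077, -0.2989, 0.1981]
tool_rot: [0.787, 0.617, -0.001, 0.002]
ft_force: [0.8, 0.1, -2.3]
grip_width: 0.0488
```

Run:
```python
from m import *
o=get_obs();print(o["eef_pos"],o["grip_width"],o["ft_force"],o["tool_rot"],o["joint_pos"])
p,d=camera("scene");q,e=camera("top");np.savez("pics/s2.npz",p=p,d=d,q=q,e=e)
I=np.zeros((300,800,3),np.uint8);I[:,:400]=cv2.resize(p[195:300,70:210],(400,300),interpolation=2);I[:,400:]=cv2.resize(q[190:280,355:475],(400,300),interpolation=2);save("g2.png",I)
for c in ["scene","top"]: print(c,[(np.round(r["location"],1).tolist(),round(r["conf"],2)) for r in spot_point(c,"spacer")][:4])
print(proj("scene",[*o["eef_pos"][:2],.177]),proj("scene",[*o["eef_pos"][:2],.207]))
W=cloud("scene",p,d);h=cv2.cvtColor(p,cv2.COLOR_RGB2HSV);m=((h[...,0]<6)|(h[...,0]>174))&(h[...,1]>150)&(h[...,2]>60)&(d>0);m[:,:60]=0;m[:,205:]=0
P=W[m];print(m.sum(),P.mean(0),P.min(0),P.max(0));v,u=np.nonzero(m);print(v.min(),v.max(),u.min(),u.max())
```

```text
[ 0.5077 -0.2989  0.1981] 0.04877958373597831 [ 0.7775  0.064  -2.2622] [ 0.787   0.6169 -0.0008  0.0021] [-0.5306  0.4375  0.1625  1.2924 -0.0031  1.2814]
scene [([225.5, 95.9], 0.83), ([230.7, 201.8], 0.78), ([202.6, 245.2], 0.71)]
top [([236.9, 451.3], 0.79), ([269.5, 341.7], 0.64), ([290.6, 284.7], 0.58)]
[[225.5497  96.8687]] [[215.0298  92.4458]]
268 [ 0.5186 -0.2911  0.1934] [ 0.4826 -0.3242  0.1721] [ 0.5436 -0.2747  0.2379]
209 235 83 108
```

View pics/g2.png

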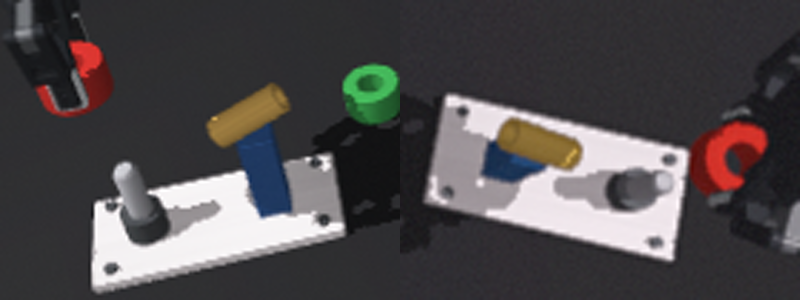

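Both views show the ring held and clear: scene crop ring (75,80) above spindle (130,195); top crop ring (730,160), spindle (660,180). Fit circles to depth points for both.

```bash
cat >> m.py <<'E'
from scipy.optimize import least_squares
def circ(P,r,c0):
    return least_squares(lambda c:np.hypot(*(P[:,:2]-c).T)-r,c0,loss="soft_l1",f_scale=.001).x
E
python3 - <<'E'
from m import *
for c,k in [("scene","pd"),("top","qe")]:
    z=np.load("pics/s2.npz");p,d=z[k[0]],z[k[1]];W=cloud(c,p,d);h=cv2.cvtColor(p,cv2.COLOR_RGB2HSV);ok=d>0
    near=np.hypot(W[...,0]-.509,W[...,1]+.292)
    m=ok&(near<.02)&(W[...,2]>.045)&(W[...,2]<.082)&(h[...,1]<70)
    P=W[m];print(c,"spindle",len(P),circ(P,.010,[.508,-.292]))
    m=ok&(near<.02)&(W[...,2]>.0845)&(W[...,2]<.1);print("  top face",m.sum(),W[m].mean(0), np.argwhere(m).mean(0))
    m=ok&(near<.03)&(W[...,2]>.018)&(W[...,2]<.034)
    P=W[m];print(c,"shoulder",len(P),circ(P,.017,[.508,-.292]))
    m=ok&((h[...,0]<6)|(h[...,0]>174))&(h[...,1]>150)&(h[...,2]>50)&(np.hypot(W[...,0]-.508,W[...,1]+.298)<.05)&(W[...,2]>.16)
    P=W[m];S=P[(P[:,2]>.180)&(P[:,2]<.201)];print(c,"ring side",len(S),circ(S,.025,[.508,-.298]))
    T=P[P[:,2]>.2035];print("  ring z top",np.percentile(P[:,2],[5,50,95]),len(T),(T.max(0)+T.min(0))/2, T.max(0)-T.min(0))
    pl=ok&(h[...,1]<50)&(h[...,2]>150)&(abs(W[...,2]-.012)<.006)&(np.hypot(W[...,0]-.52,W[...,1]+.238)<.13)
    print("  rect",cv2.minAreaRect(W[pl][:,:2].astype(np.float32)))
    b=ok&(h[...,0]>12)&(h[...,0]<30)&(h[...,1]>100)&(W[...,2]>.085)&(np.hypot(W[...,0]-.53,W[...,1]+.19)<.06)
    P=W[b]
    def res(s):
        a=np.array([s[2],-np.sqrt(1-s[2]**2-.4226**2),-.4226]);q=P-np.array([s[0],-.19,s[1]]);q=q-np.outer(q@a,a);return np.linalg.norm(q,axis=1)-.013
    s=least_squares(res,[.53,.118,-.21],loss="soft_l1",f_scale=.001).x;a=np.array([s[2],-np.sqrt(1-s[2]**2-.4226**2),-.4226])
    t=(P-np.array([s[0],-.19,s[1]]))@a;print("  tube",len(P),s,"heading",np.degrees(np.arctan2(a[0],-a[1])),"t",np.percentile(t,[1,99]),"mouth",np.array([s[0],-.19,s[1]])+a*np.percentile(t,1),np.abs(res(s)).mean())
E
```

```text
scene spindle 112 [ 0.5075 -0.2908]
  top face 21 [ 0.51   -0.2901  0.086 ] [254.     113.4286]
scene shoulder 85 [ 0.5076 -0.2907]
scene ring side 124 [ 0.5084 -0.3   ]
  ring z top [0.1754 0.1962 0.2042] 29 [ 0.5169 -0.2844  0.2207] [0.0534 0.0171 0.0344]
  rect ((0.5201166272163391, -0.23878729343414307), (0.19850009679794312, 0.09446525573730469), 77.03252410888672)
  tube 311 [ 0.5304  0.1136 -0.2083] heading -13.28733123382923 t [-0.0283  0.0294] mouth [ 0.5362 -0.1651  0.1255] 0.0013512367427383268
top spindle 46 [ 0.5059 -0.2927]
  top face 38 [ 0.5055 -0.2916  0.0877] [244.1579 433.2632]
top shoulder 28 [ 0.5058 -0.2923]
top ring side 112 [ 0.4941 -0.2939]
  ring z top [0.1817 0.2037 0.2075] 174 [ 0.5084 -0.2865  0.2595] [0.0475 0.0537 0.1119]
  rect ((0.5182991623878479, -0.239008367061615), (0.19911517202854156, 0.09053318947553635), 76.83645629882812)
  tube 215 [ 0.53    0.1168 -0.1962] heading -12.504878490521785 t [-0.0288  0.028 ] mouth [ 0.5356 -0.1645  0.129 ] 0.0016661125067370817
```

Emit:
{"name": "arm_command", "arguments": {
  "translation": [
    [0.8,-0.3,2],
    [0.8,-0.3,4],
    [0.8,-0.3,6],
    [0.8,-0.3,7.4],
    [0.8,-0.3,7.4]
  ],
  "turn": [0,0,0,0,0],
  "hand": [0.6,0.6,0.6,0.6,0.6]
}}

```text
clock: 6.18
eef_pos: [0.5044, -0.2801, 0.1214]
tool_rot: [0.784, 0.621, -0.001, -0.003]
ft_force: [-0.9, -0.3, -1.9]
grip_width: 0.0485
```

Run:
```python
from m import *
o=get_obs();print(o["eef_pos"],o["grip_width"],o["ft_force"],o["tool_rot"])
e=o["eef_pos"]
p,d=camera("scene");q,dq=camera("top");np.savez("pics/s3.npz",p=p,d=d,q=q,e=dq)
for c,p,d in [("scene",p,d),("top",q,dq)]:
    W=cloud(c,p,d);h=cv2.cvtColor(p,cv2.COLOR_RGB2HSV)
    m=(d>0)&((h[...,0]<6)|(h[...,0]>174))&(h[...,1]>150)&(h[...,2]>50)&(np.hypot(W[...,0]-e[0],W[...,1]-e[1])<.05)&(W[...,2]>.08)
    P=W[m];S=P[(P[:,2]>.101)&(P[:,2]<.124)];cc=circ(S,.025,e[:2]);print(c,"ring",len(P),"side",len(S),cc,np.std(np.hypot(*(S[:,:2]-cc).T)),"z",np.percentile(P[:,2],[2,98]))
    v,u=np.nonzero(m);print(v.min(),v.max(),u.min(),u.max())
I=np.zeros((300,800,3),np.uint8);I[:,:400]=cv2.resize(p[0:1],(400,300));I[:,:400]=cv2.resize(np.load("pics/s3.npz")["p"][225:285,80:160],(400,300),interpolation=2);I[:,400:]=cv2.resize(q[220:272,400:470],(400,300),interpolation=2);save("g3.png",I)
```

```text
[ 0.5044 -0.2801  0.1214] 0.04846334321526661 [-0.9147 -0.2973 -1.856 ] [ 0.7839  0.6208 -0.0012 -0.0032]
scene ring 207 side 96 [ 0.5055 -0.2806] 0.003362730437800704 z [0.0985 0.1536]
231 255 104 127
top ring 222 side 61 [ 0.4922 -0.2811] 0.004348564142496387 z [0.1073 0.1489]
232 251 423 441
```

View pics/g3.png

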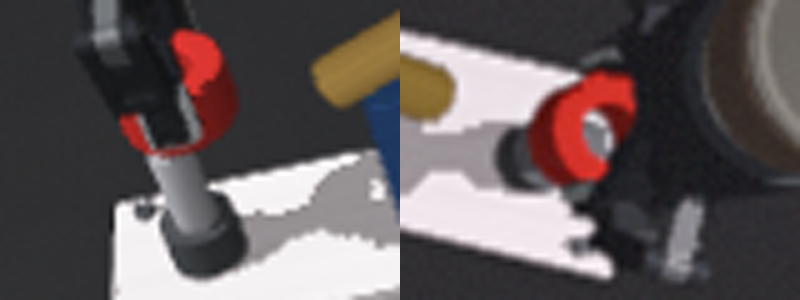

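Ring is short of the spindle towards the tube; correct by about 10 mm and re-measure.

Emit:
{"name": "arm_command", "arguments": {
  "translation": [
    [-0.5,0.2,0],
    [-0.98,0.45,0],
    [-0.98,0.45,0],
    [-0.98,0.45,0],
    [-0.98,0.45,0]
  ],
  "turn": [0,0,0,0,0],
  "hand": [0.6,0.6,0.6,0.6,0.6]
}}

```text
clock: 6.7
eef_pos: [0.5088, -0.2943, 0.125]
tool_rot: [0.785, 0.62, 0.0, 0.0]
ft_force: [0.2, -0.4, -0.8]
grip_width: 0.0486
```

Run:
```python
from m import *
o=get_obs();print(o["eef_pos"],o["grip_width"],o["ft_force"],o["tool_rot"])
e=o["eef_pos"]
p,d=camera("scene");q,dq=camera("top");o=get_obs();print(o["eef_pos"])
for c,p,d in [("scene",p,d),("top",q,dq)]:
    W=cloud(c,p,d);h=cv2.cvtColor(p,cv2.COLOR_RGB2HSV)
    m=(d>0)&((h[...,0]<6)|(h[...,0]>174))&(h[...,1]>150)&(h[...,2]>50)&(np.hypot(W[...,0]-e[0],W[...,1]-e[1])<.05)&(W[...,2]>.08)
    P=W[m];S=P[(P[:,2]>.101)&(P[:,2]<.124)];cc=circ(S,.025,e[:2]);print(c,"ring",len(P),"side",len(S),cc,np.std(np.hypot(*(S[:,:2]-cc).T)))
    m2=m.astype(np.uint8);cs,_=cv2.findContours(m2,0,1);k=max(cs,key=cv2.contourArea)[:,0].astype(float)
    # silhouettes: compare outline with predicted model outline
    def out(xy):
        a=np.linspace(0,2*np.pi,90);pts=np.array([[xy[0]+.025*np.cos(t),xy[1]+.025*np.sin(t),z] for z in (e[2]-.023,e[2]+.007) for t in a])
        return cv2.convexHull(proj(c,pts)[:,::-1].astype(np.float32))
    for n,xy in [("tcp",e[:2])]:
        hu=out(xy)[:,0];print("  pred u,v range",hu.min(0),hu.max(0),"seen",k.min(0),k.max(0))
I=np.zeros((300,800,3),np.uint8);p,_=camera("scene");I[:,:400]=cv2.resize(p[225:285,80:160],(400,300),interpolation=2);I[:,400:]=cv2.resize(q[220:272,400:470],(400,300),interpolation=2);save("g4.png",I)
```

```text
[ 0.5088 -0.2943  0.125 ] 0.04861445394979284 [ 0.1891 -0.4024 -0.7907] [0.785  0.6195 0.0002 0.0004]
[ 0.5085 -0.294   0.1246]
scene ring 216 side 104 [ 0.5099 -0.295 ] 0.003617749431608858
  pred u,v range [ 93.4151 231.7639] [121.0422 258.035 ] seen [107. 233.] [120. 256.]
top ring 234 side 58 [ 0.4946 -0.2931] 0.004625169634304388
  pred u,v range [426.3956 230.2547] [452.3007 252.3934] seen [428. 230.] [447. 249.]
```

View pics/g4.png

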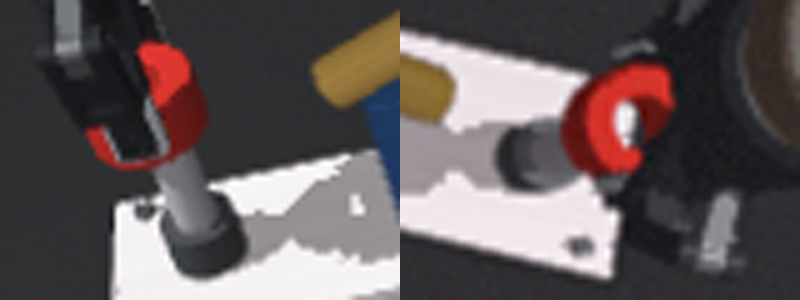

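Emit:
{"name": "arm_command", "arguments": {
  "translation": [
    [0.27,-0.25,0],
    [0.27,-0.25,0],
    [0.27,-0.25,0],
    [0.27,-0.25,0],
    [0.27,-0.25,0]
  ],
  "turn": [0,0,0,0,0],
  "hand": [0.6,0.6,0.6,0.6,0.6]
}}

```text
clock: 7.27
eef_pos: [0.5068, -0.2907, 0.1245]
tool_rot: [0.785, 0.62, -0.0, 0.0]
ft_force: [0.3, -0.4, -1.0]
grip_width: 0.0486
```

Emit:
{"name": "arm_command", "arguments": {
  "translation": [
    [0,0,0.5],
    [0,0,1],
    [0,0,1.5],
    [0,0,2],
    [0,0,2]
  ],
  "turn": [0,0,0,0,0],
  "hand": [0.6,0.6,0.6,0.6,0.6]
}}

```text
clock: 7.68
eef_pos: [0.5058, -0.2901, 0.1027]
tool_rot: [0.785, 0.62, -0.001, -0.001]
ft_force: [0.0, -0.1, -1.5]
grip_width: 0.0486
```

Emit:
{"name": "arm_command", "arguments": {
  "translation": [
    [0,0,1],
    [0,0,2],
    [0,0,3],
    [0,0,3.5],
    [0,0,3.5]
  ],
  "turn": [0,0,0,0,0],
  "hand": [0.6,0.6,0.6,0.6,0.6]
}}

```text
clock: 8.1
eef_pos: [0.5054, -0.2899, 0.0672]
tool_rot: [0.785, 0.62, -0.001, -0.002]
ft_force: [0.3, 0.4, -1.5]
grip_width: 0.0485
```

Emit:
{"name": "arm_command", "arguments": {
  "translation": [
    [0,0,0.2],
    [0,0,0.4],
    [0,0,0.5],
    [0,0,0.6],
    [0,0,0.6]
  ],
  "turn": [0,0,0,0,0],
  "hand": [0.6,0.6,0.6,0.6,0.6]
}}

```text
clock: 8.52
eef_pos: [0.5069, -0.2907, 0.0636]
tool_rot: [0.785, 0.62, 0.0, 0.0]
ft_force: [-0.8, -0.0, -1.5]
grip_width: 0.0485
```

Emit:
{"name": "arm_command", "arguments": {
  "translation": [
    [0,0,0.1],
    [0,0,0.2],
    [0,0,0.3],
    [0,0,0.4],
    [0,0,0.4]
  ],
  "turn": [0,0,0,0,0],
  "hand": [0.6,0.6,0.6,0.6,0.6]
}}

```text
clock: 8.93
eef_pos: [0.5069, -0.2908, 0.0611]
tool_rot: [0.785, 0.62, 0.0, 0.001]
ft_force: [-2.0, 1.6, 8.3]
grip_width: 0.0486
```

Emit:
{"name": "arm_command", "arguments": {
  "translation": [
    [0,0,0],
    [0,0,0],
    [0,0,0],
    [0,0,0],
    [0,0,-0.5]
  ],
  "turn": [0,0,0,0,0],
  "hand": [0.2,0.2,0.2,0.2,0.2]
}}

```text
clock: 9.35
eef_pos: [0.506, -0.2903, 0.0634]
tool_rot: [0.785, 0.62, -0.0, -0.001]
ft_force: [-0.0, -0.5, -0.2]
grip_width: 0.0681
```

Emit:
{"name": "arm_command", "arguments": {
  "translation": [
    [0,0,-2],
    [0,0,-5],
    [0,0,-9],
    [0,0,-12],
    [0,0,-14]
  ],
  "turn": [0,0,0,0,0],
  "hand": [0.2,0.2,0.2,0.2,0.2]
}}

```text
clock: 9.77
eef_pos: [0.508, -0.2914, 0.2088]
tool_rot: [0.785, 0.62, 0.001, 0.002]
ft_force: [1.2, 0.3, 0.3]
grip_width: 0.0686
```

Emit:
{"name": "arm_command", "arguments": {
  "translation": [
    [3,-1,0],
    [6,-2,0],
    [10,-3,0],
    [14,-4,0],
    [18,-5,0]
  ],
  "turn": [0,0,0,0,0],
  "hand": [0.2,0.2,0.2,0.2,0.2]
}}

```text
clock: 10.18
eef_pos: [0.4995, -0.1026, 0.2049]
tool_rot: [0.785, 0.619, 0.0, 0.0]
ft_force: [1.0, 0.2, -0.4]
grip_width: 0.0684
```

Run:
```python
from m import *
o=get_obs();print(o["eef_pos"],o["grip_width"],o["tool_rot"],o["joint_pos"])
p,d=camera("scene");q,dq=camera("top");np.savez("pics/s5.npz",p=p,d=d,q=q,e=dq)
for c,p,d in [("scene",p,d),("top",q,dq)]:
    W=cloud(c,p,d);h=cv2.cvtColor(p,cv2.COLOR_RGB2HSV)
    m=(d>0)&((h[...,0]<6)|(h[...,0]>174))&(h[...,1]>150)&(h[...,2]>50)&(np.hypot(W[...,0]-.507,W[...,1]+.291)<.05)
    P=W[m];print(c,len(P),P.mean(0),np.percentile(P[:,2],[2,50,98]))
    v,u=np.nonzero(m);
    if len(v):print(v.min(),v.max(),u.min(),u.max())
    # gauge line: orange handle top + rod
    b=(d>0)&(W[...,2]>.044)&(W[...,2]<.07)&(abs(W[...,0]-.519)<.03)&(W[...,1]>.12)&(W[...,1]<.36)
    G=W[b];f=np.polyfit(G[:,1],G[:,0],1);print(" gauge",b.sum(),"x=%.4f+%.4f*y"%(f[1],f[0]),np.percentile(G[:,1],[.5,99.5]))
    og=b&(h[...,0]>8)&(h[...,0]<19)&(h[...,1]>190);O=W[og];print(" orange",og.sum(),O.mean(0),np.percentile(O[:,1],[1,99]))
    print(" names",[(n,[ (np.round(at_z(c,r["location"],.05)[:2],4),round(r["conf"],2)) for r in spot_point(c,n)[:1]]) for n in ["gauge","gauge_tip","gauge_collar"]])
```

```text
[ 0.4995 -0.1026  0.2049] 0.06836610183282307 [0.7852 0.6192 0.0003 0.0002] [-0.2027  0.2808 -0.0481  1.2412  0.0001  1.6034]
scene 356 [ 0.5209 -0.2908  0.0589] [0.0388 0.0637 0.0679]
252 276 105 128
 gauge 405 x=0.5330+-0.0365*y [0.138  0.3516]
 orange 150 [0.5217 0.311  0.0539] [0.2779 0.3505]
 names [('gauge', [(array([0.5146, 0.2722]), 0.84)]), ('gauge_tip', [(array([0.5229, 0.1347]), 0.84)]), ('gauge_collar', [(array([0.5194, 0.2736]), 0.64)])]<stdin>:7: RuntimeWarning: Mean of empty slice.
  ret = um.true_divide(
Traceback (most recent call last):
IndexError: index -1 is out of bounds for axis 0 with size 0
```

Ring seated: its top reads z ≈ 68 mm = 38+30. Now to the gauge.

Emit:
{"name": "arm_command", "arguments": {
  "translation": [
    [3,-0.5,0],
    [7,-1.3,0],
    [11,-2,0],
    [15,-2.8,0],
    [19,-3.6,0]
  ],
  "turn": [0,0,0,0,0],
  "hand": [0.2,0.2,0.2,0.2,0.2]
}}

```text
clock: 10.85
eef_pos: [0.5097, 0.0888, 0.2046]
tool_rot: [0.786, 0.618, 0.0, 0.0]
ft_force: [1.1, -1.3, 0.6]
grip_width: 0.0682
```

Emit:
{"name": "arm_command", "arguments": {
  "translation": [
    [4,-0.7,0],
    [8,-1.4,0],
    [12,-2.1,0],
    [16,-2.9,0],
    [19,-3.6,0]
  ],
  "turn": [0,0,0,0,0],
  "hand": [0.2,0.2,0.2,0.2,0.2]
}}

```text
clock: 11.27
eef_pos: [0.5193, 0.2838, 0.2042]
tool_rot: [0.785, 0.619, 0.0, -0.0]
ft_force: [0.1, 0.5, 0.2]
grip_width: 0.0682
```

Emit:
{"name": "arm_command", "arguments": {
  "translation": [
    [0,0,2],
    [0,0,4],
    [0,0,6],
    [0,0,6],
    [0,0,6]
  ],
  "turn": [-0.1,-0.2,-0.27,-0.27,-0.27],
  "hand": [0.2,0.2,0.2,0.2,0.2]
}}

```text
clock: 11.68
eef_pos: [0.5181, 0.2805, 0.1433]
tool_rot: [0.696, 0.718, -0.002, -0.0]
ft_force: [-0.2, -0.4, 0.4]
grip_width: 0.0689
```

Run:
```python
from m import *
o=get_obs();print(o["eef_pos"],o["grip_width"],o["tool_rot"],o["joint_pos"])
z=np.load("pics/top1.npz");W=cloud("top",z["p"],z["d"]);h=cv2.cvtColor(z["p"],cv2.COLOR_RGB2HSV)
b=(z["d"]>0)&(abs(W[...,0]-.519)<.03)&(W[...,1]>.28)&(W[...,1]<.32)&(h[...,1]<60)
print(np.histogram(W[b][:,2],bins=[-.02,0,.005,.01,.015,.02,.025,.03,.04,.06]))
z=np.load("pics/s5.npz");W=cloud("top",z["q"],z["e"]);h=cv2.cvtColor(z["q"],cv2.COLOR_RGB2HSV);ok=z["e"]>0
b=ok&(W[...,2]>.044)&(W[...,2]<.07)&(abs(W[...,0]-.519)<.03)&(W[...,1]>.12)&(W[...,1]<.36)
G=W[b];print(b.sum(),np.polyfit(G[:,1],G[:,0],1),np.percentile(G[:,1],[.5,99.5]))
```

```text
[0.5181 0.2805 0.1433] 0.06887199976930934 [ 0.6958  0.7182 -0.0016 -0.0004] [ 0.4963  0.4776  0.0787  1.1753 -0.0002  2.0355]
(array([23, 27, 65, 94,  0,  0,  0,  0,  0]), array([-0.02 ,  0.   ,  0.005,  0.01 ,  0.015,  0.02 ,  0.025,  0.03 ,
        0.04 ,  0.06 ]))
496 [-0.0476  0.5314] [0.1387 0.3492]
```

Emit:
{"name": "arm_command", "arguments": {
  "translation": [
    [1.2,0.15,2],
    [2.3,0.15,4],
    [2.3,0.15,6],
    [2.3,0.15,8],
    [2.3,0.15,8]
  ],
  "turn": [0,0,0,0,0],
  "hand": [0.2,0.2,0.2,0.2,0.2]
}}

```text
clock: 12.1
eef_pos: [0.5178, 0.3036, 0.062]
tool_rot: [0.695, 0.719, -0.002, -0.001]
ft_force: [-0.2, 0.0, -1.3]
grip_width: 0.0682
```

Emit:
{"name": "arm_command", "arguments": {
  "translation": [
    [0,0,0.8],
    [0,0,1.6],
    [0,0,1.6],
    [0,0,1.6],
    [0,0,1.6]
  ],
  "turn": [0,0,0,0,0],
  "hand": [0.2,0.2,0.2,0.2,0.2]
}}

```text
clock: 12.52
eef_pos: [0.5193, 0.3056, 0.0495]
tool_rot: [0.694, 0.72, 0.001, 0.0]
ft_force: [0.0, -0.0, 0.3]
grip_width: 0.0683
```

Emit:
{"name": "arm_command", "arguments": {
  "translation": [
    [0,-0.05,0.2],
    [0,-0.05,0.2],
    [0,-0.05,0.2],
    [0,-0.05,0.2],
    [0,-0.05,0.2]
  ],
  "turn": [0,0,0,0,0],
  "hand": [0.5,0.7,1,1,1]
}}

```text
clock: 12.93
eef_pos: [0.5183, 0.3055, 0.0469]
tool_rot: [0.694, 0.72, 0.0, 0.0]
ft_force: [0.9, 0.6, 0.1]
grip_width: 0.0151
```

Emit:
{"name": "arm_command", "arguments": {
  "translation": [
    [0,0,0],
    [0,0,0],
    [0,0,0],
    [0,0,0],
    [0,0,0]
  ],
  "turn": [0,0,0,0,0],
  "hand": [1,1,1,1,1]
}}

```text
clock: 13.35
eef_pos: [0.5183, 0.3055, 0.0468]
tool_rot: [0.694, 0.72, 0.0, 0.0]
ft_force: [-0.5, 1.0, 3.6]
grip_width: 0.015
```

Emit:
{"name": "arm_command", "arguments": {
  "translation": [
    [0,0,-1.5],
    [0,0,-4],
    [0,0,-7],
    [0,0,-10],
    [0,0,-12]
  ],
  "turn": [0,0,0,0,0],
  "hand": [1,1,1,1,1]
}}

```text
clock: 13.77
eef_pos: [0.5185, 0.3055, 0.1684]
tool_rot: [0.694, 0.72, 0.001, 0.0]
ft_force: [0.6, 0.9, -1.3]
grip_width: 0.0143
```

Emit:
{"name": "arm_command", "arguments": {
  "translation": [
    [-4,0,0],
    [-8,0,0],
    [-12,0,0],
    [-16,0,0],
    [-20,1,0]
  ],
  "turn": [0.09,0.18,0.269,0.269,0.269],
  "hand": [1,1,1,1,1]
}}

```text
clock: 14.18
eef_pos: [0.5328, 0.1041, 0.1654]
tool_rot: [0.784, 0.621, -0.002, -0.001]
ft_force: [0.9, 0.4, -2.2]
grip_width: 0.015
```

Emit:
{"name": "arm_command", "arguments": {
  "translation": [
    [0,0,0],
    [0,0,0],
    [0,0,0],
    [0,0,0],
    [0,0,0]
  ],
  "turn": [0,0,0,0,0],
  "hand": [1,1,1,1,1]
}}

```text
clock: 14.6
eef_pos: [0.5349, 0.1072, 0.1661]
tool_rot: [0.784, 0.621, -0.0, -0.0]
ft_force: [-0.8, 0.3, -2.7]
grip_width: 0.0149
```

```bash
cat > rod.py <<'E'
from m import *
def rod(c,p,d,e):
    """fit steel rod points ahead of the gripper: returns points of rod near heading"""
    W=cloud(c,p,d);h=cv2.cvtColor(p,cv2.COLOR_RGB2HSV);return W,h
E
python3 - <<'E'
from m import *
o=get_obs();e=o["eef_pos"];print(e,o["grip_width"],o["tool_rot"],o["ft_force"])
r=R.from_quat(o["tool_rot"]).as_matrix();ax=-r[:,0];print("tip dir",ax)
p,d=camera("scene");q,dq=camera("top")
for c,p,d in [("scene",p,d),("top",q,dq)]:
    W=cloud(c,p,d);v=W-e;t=v@ax;l=v@r[:,1]
    m=(d>0)&(t>.052)&(t<.19)&(abs(l)<.03)&(abs(v[...,2])<.04)
    P=np.stack([t[m],l[m],v[m][:,2]],1);tp=np.percentile(t[m],[0,98,99.5,100])
    k=(P[:,0]<.16);print(c,m.sum(),"t",tp,"lat fit",np.polyfit(P[k,0],P[k,1],1),"z fit",np.polyfit(P[k,0],P[k,2],1))
    print("  names",[(n,s["location"],round(s["conf"],2)) for n in ["gauge_tip","gauge_collar"] for s in spot_point(c,n)[:1]],"pred tip",proj(c,[e+ax*.169+[0,0,.003]]))
I=np.zeros((300,800,3),np.uint8);p,_=camera("scene");I[:,:400]=cv2.resize(p[150:255,180:320],(400,300),interpolation=2);I[:,400:]=cv2.resize(q[195:285,215:335],(400,300),interpolation=2);save("g5.png",I)
E
```

```text
[0.5349 0.1072 0.1661] 0.014924359794794818 [ 0.7838  0.621  -0.0003 -0.0003] [-0.8323  0.2692 -2.6541]
tip dir [-0.2287 -0.9735  0.0001]
scene 213 t [0.0527 0.1659 0.1681 0.1685] lat fit [0.0061 0.0028] z fit [0.0014 0.0033]
  names [('gauge_tip', [190.2, 203.8], 0.7), ('gauge_collar', [176.6, 256.7], 0.63)] pred tip [[187.9435 203.5874]]
top 69 t [0.1307 0.1682 0.1686 0.1686] lat fit [-0.0529  0.0079] z fit [-0.0254  0.0111]
  names [('gauge_tip', [243.9, 428.1], 0.48), ('gauge_collar', [240.0, 123.2], 0.5)] pred tip [[243.5319 344.9454]]
```

View pics/g5.png

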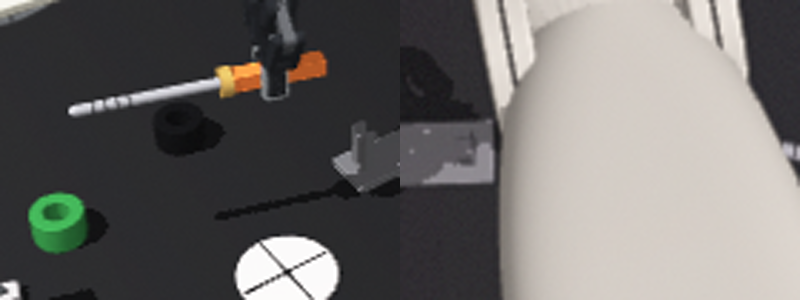

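Rod held level (scene crop: tip at 75,110, level to ~0.1°). Moving to 30 mm short of the tube mouth.

Emit:
{"name": "arm_command", "arguments": {
  "translation": [
    [-1.6,1.6,1],
    [-3.3,3.2,2],
    [-5,4.8,3],
    [-6.5,6.4,4.1],
    [-6.5,6.4,4.1]
  ],
  "turn": [0,0,0,0,0],
  "hand": [1,1,1,1,1]
}}

```text
clock: 15.37
eef_pos: [0.5833, 0.0245, 0.1231]
tool_rot: [0.786, 0.619, -0.001, 0.0]
ft_force: [-0.9, 0.1, -2.8]
grip_width: 0.0152
```

Emit:
{"name": "arm_command", "arguments": {
  "translation": [
    [0,0,0],
    [0,0,0],
    [0,0,0],
    [0,0,0],
    [0,0,0]
  ],
  "turn": [0,0,0,0,0],
  "hand": [1,1,1,1,1]
}}

```text
clock: 15.78
eef_pos: [0.5826, 0.0286, 0.1261]
tool_rot: [0.784, 0.621, 0.0, 0.0]
ft_force: [-0.4, -0.5, -2.2]
grip_width: 0.0152
```

```bash
cat > rt.py <<'E'
from m import *
O=np.array([.5067,-.2915]);f=np.array([-.2301,-.9732])
def rel(tag,view=True):
    o=get_obs();e=o["eef_pos"];print("tcp",e,o["tool_rot"],"F",o["ft_force"],"M",o["ft_torque"])
    r=R.from_quat(o["tool_rot"]).as_matrix();ax=-r[:,0];n=np.array([-f[1],f[0]])  # lateral = fixture y (0.973,-0.23)
    out=[]
    for c in ["scene","top"]:
        p,d=camera(c);W=cloud(c,p,d);h=cv2.cvtColor(p,cv2.COLOR_RGB2HSV)
        X=W[...,:2]-O;s=X@f;l=X@n;z=W[...,2]   # s forward (towards spindle), mouth ~ -0.130
        tb=(d>0)&(h[...,0]>12)&(h[...,0]<30)&(h[...,1]>100)&(z>.085)&(s>-.14)&(s<-.06)&(abs(l)<.03)
        P=np.stack([s[tb],l[tb],z[tb]],1)
        a0=np.array([np.cos(np.radians(25)),0,-np.sin(np.radians(25))]);
        def axr(k,th=25,rad=.013,s0=-.103):
            a=np.array([np.cos(np.radians(th)),k[2],-np.sin(np.radians(th))]);q=P-np.array([s0,k[0],k[1]]);q=q-np.outer(q@a,a)/(a@a);return np.linalg.norm(q,axis=1)-rad
        k=least_squares(axr,[0,.1155,0],loss="soft_l1",f_scale=.001).x
        print(c,"tube",tb.sum(),"lat,z at s=-.103:",k[:2],"yaw",k[2])
        rd=(d>0)&(h[...,1]<60)&(h[...,2]>60)&(s<-.132)&(s>-.30)&(abs(l)<.02)&(z>.09)&(z<.26)
        t=(W-e)@ax;rd&=t>.05
        if rd.sum()>15:
            P=np.stack([s[rd],l[rd],z[rd]],1);m0=np.median(P,0)
            cam=np.array(camera_info(c)["world_to_cam"]);C=-cam[:3,:3].T@cam[:3,3];C=np.array([(C[:2]-O)@f,(C[:2]-O)@n,C[2]])
            vis=C-P.mean(0);vis/=np.linalg.norm(vis)
            def rr(k):
                a=np.array([1,k[2],k[3]]);q=P-np.array([m0[0],k[0],k[1]]);q=q-np.outer(q@a,a)/(a@a);return np.linalg.norm(q,axis=1)-.005
            k=least_squares(rr,[m0[1]-.004*vis[1],m0[2]-.004*vis[2],0,0],loss="soft_l1",f_scale=.001).x
            print(c,"rod",rd.sum(),"at s=%.4f lat,z"%m0[0],k[:2],"slopes lat,z",k[2:],"tilt",np.degrees(np.arctan(-k[3])),"s max",np.percentile(P[:,0],99),"extrap at mouth lat,z",k[:2]+k[2:]*(-.13-m0[0]))
        out.append(p)
    if view:
        I=np.zeros((300,800,3),np.uint8);I[:,:400]=cv2.resize(out[0][180:285,100:240],(400,300),interpolation=2);I[:,400:]=cv2.resize(out[1][195:270,345:445],(400,300),interpolation=2);save(tag+".png",I)
E
python3 -c "
from rt import *
rel('r1')"
```

```text
tcp [0.5826 0.0286 0.1261] [0.7841 0.6206 0.0004 0.0002] F [-0.3735 -0.546  -2.2407] M [ 0.0562  0.0129 -0.0199]
scene tube 315 lat,z at s=-.103: [-0.0004  0.1134] yaw 0.00020301774518059033
scene rod 227 at s=-0.2211 lat,z [0.0011 0.1276] slopes lat,z [0.0091 0.0037] tilt -0.21393466356778904 s max -0.16257216799212607 extrap at mouth lat,z [0.0019 0.1279]
top tube 202 lat,z at s=-.103: [-0.0012  0.116 ] yaw 0.02649474708609061
```

View pics/r1.png

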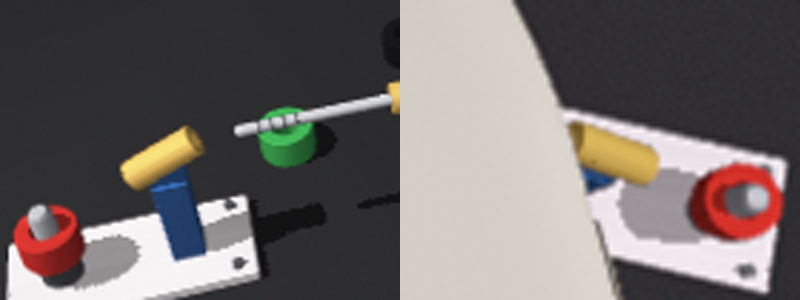

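Scene crop: tip (245,130) lines up with tube mouth (195,140); ring sits on shoulder. The rod is ~2 mm off laterally and ~1.5 mm high; correct and enter the mouth.

Emit:
{"name": "arm_command", "arguments": {
  "translation": [
    [0,-0.17,0.15],
    [0,-0.17,0.15],
    [-1,-0.17,0.15],
    [-2,-0.17,0.15],
    [-2.5,-0.17,0.15]
  ],
  "turn": [0,0,0,0,0],
  "hand": [1,1,1,1,1]
}}

```text
clock: 16.3
eef_pos: [0.5746, 0.0022, 0.1239]
tool_rot: [0.785, 0.62, -0.0, 0.0]
ft_force: [-0.4, -0.3, -2.2]
grip_width: 0.0149
```

Emit:
{"name": "arm_command", "arguments": {
  "translation": [
    [0,0,0],
    [-0.3,0,0],
    [-0.6,0,0],
    [-0.8,0,0],
    [-0.8,0,0]
  ],
  "turn": [0,0,0,0,0],
  "hand": [1,1,1,1,1]
}}

```text
clock: 16.72
eef_pos: [0.5732, -0.0043, 0.124]
tool_rot: [0.785, 0.62, -0.0, 0.0]
ft_force: [-0.0, -0.2, -2.6]
grip_width: 0.0149
```

Emit:
{"name": "arm_command", "arguments": {
  "translation": [
    [0,0,0],
    [0,0,0],
    [-0.2,0,0],
    [-0.2,0,0],
    [-0.2,0,0]
  ],
  "turn": [0,0,0,0,0],
  "hand": [1,1,1,1,1]
}}

```text
clock: 17.13
eef_pos: [0.5728, -0.0058, 0.124]
tool_rot: [0.784, 0.62, -0.0, -0.0]
ft_force: [0.6, 0.0, -1.8]
grip_width: 0.0155
```

```bash
python3 -c "
from rt import *
rel('r2')"
```

```text
tcp [ 0.5728 -0.0058  0.124 ] [ 0.7845  0.6202 -0.     -0.    ] F [ 0.5999  0.0314 -1.8183] M [0.043  0.01   0.0204]
scene tube 303 lat,z at s=-.103: [-0.0004  0.1133] yaw 0.0007194450966904669
scene rod 220 at s=-0.1858 lat,z [-0.0006  0.1252] slopes lat,z [0.0069 0.0044] tilt -0.2543524564384108 s max -0.13312902583608668 extrap at mouth lat,z [-0.0002  0.1255]
top tube 0 lat,z at s=-.103: [0.     0.1155] yaw 0.0
```

View pics/r2.png

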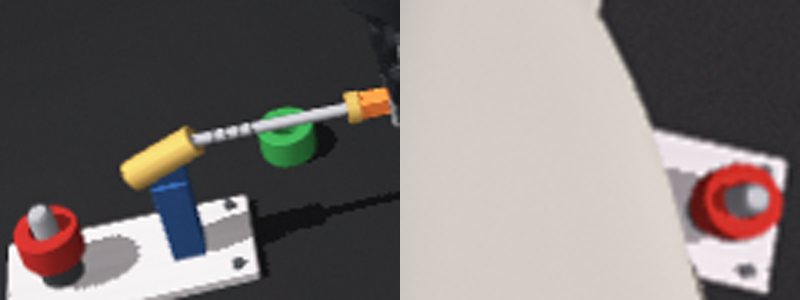

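Tip is in the mouth (scene crop 195,140), no contact force. Now raise the handle on an arc so that the lip tilts the rod about the pads.

Emit:
{"name": "arm_command", "arguments": {
  "translation": [
    [0,0,-0.6],
    [-0.05,0,-1.2],
    [-0.1,0,-1.8],
    [-0.2,0,-2.4],
    [-0.3,0,-2.9]
  ],
  "turn": [0,0,0,0,0],
  "hand": [1,1,1,1,1]
}}

```text
clock: 17.65
eef_pos: [0.5726, -0.0092, 0.1544]
tool_rot: [0.785, 0.62, 0.0, 0.001]
ft_force: [1.5, -0.5, -2.3]
grip_width: 0.0149
```

```bash
python3 -c "
from rt import *
rel('r3',False)"
```

```text
tcp [ 0.5726 -0.0092  0.1544] [0.7845 0.6201 0.0002 0.0009] F [ 1.5135 -0.5167 -2.2858] M [ 0.0483 -0.0408  0.0054]
scene tube 316 lat,z at s=-.103: [-0.0002  0.1133] yaw 0.005296990155056627
scene rod 228 at s=-0.1856 lat,z [-0.0005  0.1537] slopes lat,z [-0.0086 -0.0254] tilt 1.456392982105318 s max -0.13364793327198335 extrap at mouth lat,z [-0.0009  0.1523]
top tube 0 lat,z at s=-.103: [0.     0.1155] yaw 0.0
```

The tip slid out under the rounded nose (rod now at z≈0.152 above the tube, 1.5° tilt). Back off, lower, and enter deeper.

Emit:
{"name": "arm_command", "arguments": {
  "translation": [
    [1.5,0,0],
    [3,0,0],
    [3,0,0],
    [3,0,1.4],
    [3,0,2.7]
  ],
  "turn": [0,0,0,0,0],
  "hand": [1,1,1,1,1]
}}

```text
clock: 18.17
eef_pos: [0.5799, 0.0202, 0.1265]
tool_rot: [0.784, 0.62, 0.001, 0.001]
ft_force: [0.6, -0.0, -2.9]
grip_width: 0.0147
```

Emit:
{"name": "arm_command", "arguments": {
  "translation": [
    [0,0,0],
    [0,0,0],
    [0,0,0],
    [0,0,0],
    [0,0,0]
  ],
  "turn": [0,0,0,0,0],
  "hand": [1,1,1,1,1]
}}

```text
clock: 18.58
eef_pos: [0.5797, 0.0202, 0.1269]
tool_rot: [0.785, 0.62, 0.001, 0.001]
ft_force: [0.3, 0.5, -2.4]
grip_width: 0.0149
```

```bash
python3 -c "
from rt import *
rel('r3',False)"
```

```text
tcp [0.5797 0.0202 0.1269] [0.7846 0.62   0.0006 0.0006] F [ 0.3134  0.5055 -2.3689] M [ 0.0506  0.0004 -0.0114]
scene tube 315 lat,z at s=-.103: [-0.0005  0.1135] yaw -0.007755713112847607
scene rod 225 at s=-0.2115 lat,z [-0.0004  0.126 ] slopes lat,z [ 0.0008 -0.0221] tilt 1.2672165261906154 s max -0.1534901033905103 extrap at mouth lat,z [-0.0003  0.1242]
top tube 149 lat,z at s=-.103: [-0.0009  0.1161] yaw 0.008503252266711659
```

Emit:
{"name": "arm_command", "arguments": {
  "translation": [
    [-1,0,0],
    [-2,0,0],
    [-3,0,0],
    [-3.4,0,0],
    [-3.4,0,0]
  ],
  "turn": [0,0,0,0,0],
  "hand": [1,1,1,1,1]
}}

```text
clock: 19.1
eef_pos: [0.5707, -0.0144, 0.126]
tool_rot: [0.785, 0.619, -0.0, -0.0]
ft_force: [-0.2, 0.6, -2.4]
grip_width: 0.0153
```

Emit:
{"name": "arm_command", "arguments": {
  "translation": [
    [0,0,0],
    [0,0,0],
    [-0.1,0,0],
    [-0.2,0,0],
    [-0.3,0,0]
  ],
  "turn": [0,0,0,0,0],
  "hand": [1,1,1,1,1]
}}

```text
clock: 19.52
eef_pos: [0.5706, -0.0153, 0.126]
tool_rot: [0.784, 0.62, -0.0, -0.0]
ft_force: [1.1, -0.3, -2.4]
grip_width: 0.0147
```

Emit:
{"name": "arm_command", "arguments": {
  "translation": [
    [0,0,-0.2],
    [0,0,-0.4],
    [0,0,-0.6],
    [0,0,-0.8],
    [0,0,-0.8]
  ],
  "turn": [0,0,0,0,0],
  "hand": [1,1,1,1,1]
}}

```text
clock: 19.93
eef_pos: [0.5706, -0.0151, 0.1342]
tool_rot: [0.785, 0.62, 0.0, -0.0]
ft_force: [0.3, 1.5, -4.0]
grip_width: 0.0149
```

```bash
python3 -c "
from rt import *
rel('r3',False)"
```

```text
tcp [ 0.5706 -0.0151  0.1342] [ 0.7845  0.6201  0.0004 -0.0004] F [ 0.2738  1.517  -4.0495] M [ 0.7692 -0.052  -0.0529]
scene tube 300 lat,z at s=-.103: [-0.0005  0.1132] yaw 0.0043434976034887095
scene rod 195 at s=-0.1817 lat,z [-0.0013  0.129 ] slopes lat,z [-0.0029 -0.0668] tilt 3.820034579366848 s max -0.13335932117582264 extrap at mouth lat,z [-0.0015  0.1255]
top tube 0 lat,z at s=-.103: [0.     0.1155] yaw 0.0
```

Tilting works (3.8°). Continue the arc in steps.

Emit:
{"name": "arm_command", "arguments": {
  "translation": [
    [-0.05,0,-0.4],
    [-0.1,0,-0.8],
    [-0.15,0,-1.2],
    [-0.25,0,-1.7],
    [-0.25,0,-1.7]
  ],
  "turn": [0,0,0,0,0],
  "hand": [1,1,1,1,1]
}}

```text
clock: 20.45
eef_pos: [0.5705, -0.0179, 0.1525]
tool_rot: [0.785, 0.62, 0.001, 0.0]
ft_force: [0.2, 3.2, -4.6]
grip_width: 0.0149
```

```bash
python3 -c "
from rt import *
rel('r3',False)"
```

```text
tcp [ 0.5705 -0.0179  0.1525] [0.7846 0.62   0.0009 0.0004] F [ 0.1911  3.19   -4.5885] M [ 1.2777 -0.0804 -0.1439]
scene tube 299 lat,z at s=-.103: [-0.0006  0.1133] yaw 0.0009615546578066275
scene rod 204 at s=-0.1812 lat,z [-0.0009  0.136 ] slopes lat,z [-0.0012 -0.1768] tilt 10.026231973609372 s max -0.1333598374520579 extrap at mouth lat,z [-0.0009  0.127 ]
top tube 0 lat,z at s=-.103: [0.     0.1155] yaw 0.0
```

Emit:
{"name": "arm_command", "arguments": {
  "translation": [
    [-0.1,0,-0.4],
    [-0.2,0,-0.8],
    [-0.3,0,-1.2],
    [-0.5,0,-1.85],
    [-0.5,0,-1.85]
  ],
  "turn": [0,0,0,0,0],
  "hand": [1,1,1,1,1]
}}

```text
clock: 20.97
eef_pos: [0.5693, -0.0236, 0.1711]
tool_rot: [0.785, 0.62, 0.0, 0.001]
ft_force: [0.5, 1.6, -5.7]
grip_width: 0.0149
```

Emit:
{"name": "arm_command", "arguments": {
  "translation": [
    [-0.2,0,-0.4],
    [-0.4,0,-0.8],
    [-0.6,0,-1.3],
    [-0.8,0,-1.8],
    [-0.8,0,-1.8]
  ],
  "turn": [0,0,0,0,0],
  "hand": [1,1,1,1,1]
}}

```text
clock: 21.38
eef_pos: [0.5672, -0.0314, 0.1888]
tool_rot: [0.785, 0.62, 0.0, 0.001]
ft_force: [-0.5, 2.3, -4.5]
grip_width: 0.0148
```

```bash
python3 -c "
from rt import *
rel('r4')"
```

```text
tcp [ 0.5672 -0.0314  0.1888] [0.7848 0.6197 0.0002 0.0007] F [-0.4977  2.2506 -4.4522] M [ 0.8801 -0.1438 -0.0619]
scene tube 304 lat,z at s=-.103: [-0.0006  0.1133] yaw 0.0057251258707980875
scene rod 185 at s=-0.1749 lat,z [-0.0012  0.1486] slopes lat,z [-0.0066 -0.4304] tilt 23.284733266597314 s max -0.13302356423965148 extrap at mouth lat,z [-0.0015  0.1293]
top tube 0 lat,z at s=-.103: [0.     0.1155] yaw 0.0
```

View pics/r4.png

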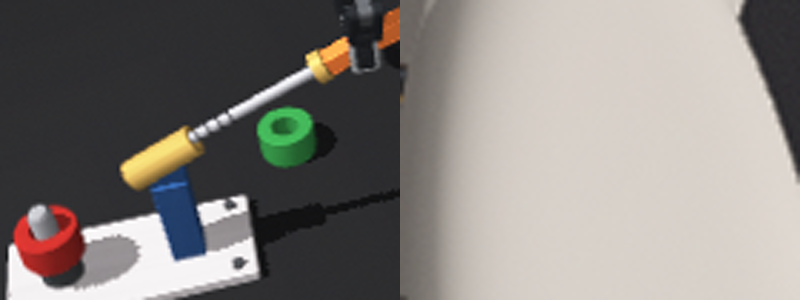

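Scene crop: rod lies nearly in line with the tube (mouth at 195,135), tilt 23.3°. Push along the bore.

Emit:
{"name": "arm_command", "arguments": {
  "translation": [
    [-0.6,0.05,0.2],
    [-1.3,0.05,0.5],
    [-2,0.05,0.85],
    [-3,0.05,1.3],
    [-3,0.05,1.3]
  ],
  "turn": [0,0,0,0,0],
  "hand": [1,1,1,1,1]
}}

```text
clock: 21.9
eef_pos: [0.5592, -0.0624, 0.1729]
tool_rot: [0.785, 0.619, -0.002, -0.0]
ft_force: [0.5, -0.4, -5.6]
grip_width: 0.0151
```

```bash
python3 -c "
from rt import *
rel('r5',False)"
```

```text
tcp [ 0.5592 -0.0624  0.1729] [ 0.7852  0.6193 -0.0016 -0.0001] F [ 0.4927 -0.4146 -5.5985] M [ 0.2361 -0.3387  0.1409]
scene tube 302 lat,z at s=-.103: [-0.0004  0.1132] yaw 0.014121075530966105
scene rod 114 at s=-0.1583 lat,z [-0.0011  0.1403] slopes lat,z [ 0.0178 -0.4299] tilt 23.26089153172866 s max -0.1328623000034893 extrap at mouth lat,z [-0.0006  0.1281]
top tube 0 lat,z at s=-.103: [0.     0.1155] yaw 0.0
```

Emit:
{"name": "arm_command", "arguments": {
  "translation": [
    [-0.7,0,0.3],
    [-1.4,0,0.6],
    [-2.1,0,0.9],
    [-3,0,1.3],
    [-3,0,1.3]
  ],
  "turn": [0,0,0,0,0],
  "hand": [1,1,1,1,1]
}}

```text
clock: 22.42
eef_pos: [0.5526, -0.091, 0.1604]
tool_rot: [0.785, 0.62, -0.001, -0.0]
ft_force: [1.6, 0.1, -5.5]
grip_width: 0.0149
```

Emit:
{"name": "arm_command", "arguments": {
  "translation": [
    [-0.6,0,0.25],
    [-1.2,0,0.5],
    [-1.8,0,0.8],
    [-2.4,0,1.1],
    [-2.4,0,1.1]
  ],
  "turn": [0,0,0,0,0],
  "hand": [1,1,1,1,1]
}}

```text
clock: 22.83
eef_pos: [0.5473, -0.1142, 0.1497]
tool_rot: [0.785, 0.62, -0.001, 0.0]
ft_force: [0.3, -0.7, -5.7]
grip_width: 0.0146
```

```bash
python3 -c "
from rt import *
rel('r5',False)"
```

```text
tcp [ 0.5473 -0.1142  0.1497] [ 0.785   0.6195 -0.0012  0.0003] F [ 0.2982 -0.7202 -5.6652] M [ 0.269  -0.1567  0.0324]
scene tube 303 lat,z at s=-.103: [-0.0004  0.1132] yaw 0.0050045491050968996
top tube 74 lat,z at s=-.103: [-0.0014  0.1167] yaw -0.07772972274985737
```

Emit:
{"name": "arm_command", "arguments": {
  "translation": [
    [-0.3,0,0.14],
    [-0.6,0,0.28],
    [-0.9,0,0.42],
    [-1.1,0,0.5],
    [-1.1,0,0.5]
  ],
  "turn": [0,0,0,0,0],
  "hand": [1,1,1,1,1]
}}

```text
clock: 23.35
eef_pos: [0.5454, -0.1238, 0.1454]
tool_rot: [0.785, 0.62, -0.0, 0.0]
ft_force: [-0.5, -0.2, -4.9]
grip_width: 0.0147
```

Emit:
{"name": "arm_command", "arguments": {
  "translation": [
    [-0.1,0,0.05],
    [-0.2,0,0.1],
    [-0.3,0,0.14],
    [-0.3,0,0.14],
    [-0.3,0,0.14]
  ],
  "turn": [0,0,0,0,0],
  "hand": [1,1,1,1,1]
}}

```text
clock: 23.77
eef_pos: [0.5448, -0.1263, 0.1441]
tool_rot: [0.785, 0.62, -0.0, 0.0]
ft_force: [0.6, 0.6, -4.8]
grip_width: 0.0152
```

Emit:
{"name": "arm_command", "arguments": {
  "translation": [
    [-0.1,0,0.05],
    [-0.2,0,0.1],
    [-0.3,0,0.14],
    [-0.3,0,0.14],
    [-0.3,0,0.14]
  ],
  "turn": [0,0,0,0,0],
  "hand": [1,1,1,1,1]
}}

```text
clock: 24.18
eef_pos: [0.5442, -0.1292, 0.1427]
tool_rot: [0.785, 0.62, -0.0, 0.0]
ft_force: [0.5, 0.7, -3.2]
grip_width: 0.0149
```

```bash
python3 -c "
from rt import *
rel('r6')"
```

```text
tcp [ 0.5442 -0.1292  0.1427] [ 0.7845  0.6201 -0.0001  0.0001] F [ 0.5288  0.7315 -3.1648] M [ 0.3088 -0.14   -0.0276]
scene tube 354 lat,z at s=-.103: [-0.0005  0.1131] yaw 0.009439189451923456
top tube 108 lat,z at s=-.103: [-0.0007  0.1161] yaw 0.007793894273782214
```

View pics/r6.png

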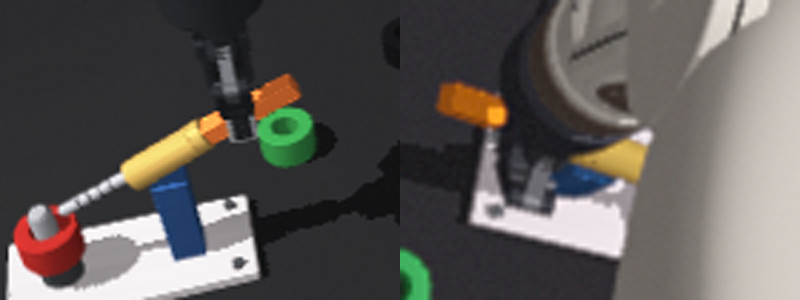

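The rod protrudes from the low end with its tip just over the ring (scene crop 60,210); the collar is at the mouth (195,135). Pressing on until the stop force shows.

Emit:
{"name": "arm_command", "arguments": {
  "translation": [
    [-0.1,0,0.05],
    [-0.2,0,0.1],
    [-0.3,0,0.14],
    [-0.3,0,0.14],
    [-0.3,0,0.14]
  ],
  "turn": [0,0,0,0,0],
  "hand": [1,1,1,1,1]
}}

```text
clock: 24.7
eef_pos: [0.5441, -0.1294, 0.1427]
tool_rot: [0.784, 0.621, 0.002, -0.001]
ft_force: [-0.1, 8.6, 4.6]
grip_width: 0.0148
```

Emit:
{"name": "arm_command", "arguments": {
  "translation": [
    [-0.1,0,0.05],
    [-0.2,0,0.1],
    [-0.3,0,0.14],
    [-0.3,0,0.14],
    [-0.3,0,0.14]
  ],
  "turn": [0,0,0,0,0],
  "hand": [1,1,1,1,1]
}}

```text
clock: 25.12
eef_pos: [0.5441, -0.1296, 0.1428]
tool_rot: [0.783, 0.622, 0.005, -0.003]
ft_force: [-1.8, 16.5, 11.5]
grip_width: 0.0145
```

Hard stop: 20 N axial, no further motion. A numeric check of the collar against the mouth:

Run:
```python
from rt import *
n=np.array([-f[1],f[0]])
p,d=camera("scene");W=cloud("scene",p,d);h=cv2.cvtColor(p,cv2.COLOR_RGB2HSV)
X=W[...,:2]-O;s=X@f;l=X@n;z=W[...,2]
u=s*.9063-z*.4226-(-.130*.9063-.126*.4226)   # along the bore from the mouth
band=(d>0)&(abs(l)<.03)&(abs((z-.126)*.9063+(s+.130)*.4226)<.022)
for nm,m in [("orange",band&(h[...,0]>8)&(h[...,0]<16)&(h[...,1]>180)),("brass",band&(h[...,0]>=17)&(h[...,0]<30)&(h[...,1]>100)),("steel",band&(h[...,1]<60)&(h[...,2]>70)&(u>.05)&(u<.15))]:
    print(nm,m.sum(),np.percentile(u[m],[1,50,99]) if m.any() else "")
print(np.percentile(h[band&(u<0)][:,0],[10,50,90]))
```

```text
orange 190 [-0.0898 -0.069  -0.0108]
brass 374 [-0.0606  0.0191  0.0586]
steel 195 [0.064  0.1193 0.1473]
[ 10.  11. 110.]
```

Collar confirmed home (orange front at −10.8 mm from the mouth, i.e. collar face at ~−1 mm). Pull out along the bore.

Emit:
{"name": "arm_command", "arguments": {
  "translation": [
    [1,0,-0.47],
    [2,0,-0.93],
    [3,0,-1.4],
    [4,0,-1.87],
    [5,0,-2.33]
  ],
  "turn": [0,0,0,0,0],
  "hand": [1,1,1,1,1]
}}

```text
clock: 25.58
eef_pos: [0.5542, -0.0854, 0.163]
tool_rot: [0.785, 0.62, -0.0, -0.0]
ft_force: [-0.1, -0.4, -4.8]
grip_width: 0.0146
```

Emit:
{"name": "arm_command", "arguments": {
  "translation": [
    [1,0,-0.47],
    [2,0,-0.93],
    [3,0,-1.4],
    [4,0,-1.87],
    [5,0,-2.33]
  ],
  "turn": [0,0,0,0,0],
  "hand": [1,1,1,1,1]
}}

```text
clock: 26.0
eef_pos: [0.566, -0.0365, 0.1868]
tool_rot: [0.784, 0.62, -0.0, -0.0]
ft_force: [0.3, -0.4, -5.8]
grip_width: 0.0148
```

Emit:
{"name": "arm_command", "arguments": {
  "translation": [
    [1,0,-0.47],
    [2,0,-0.93],
    [3,0,-1.4],
    [4,0,-1.87],
    [5,0,-2.33]
  ],
  "turn": [0,0,0,0,0],
  "hand": [1,1,1,1,1]
}}

```text
clock: 26.42
eef_pos: [0.578, 0.012, 0.211]
tool_rot: [0.784, 0.62, 0.001, 0.001]
ft_force: [0.3, 1.0, -1.9]
grip_width: 0.0145
```

Emit:
{"name": "arm_command", "arguments": {
  "translation": [
    [1,0,-0.47],
    [2,0,-0.93],
    [2,0,-0.93],
    [2,0,-0.93],
    [2,0,-0.93]
  ],
  "turn": [0,0,0,0,0],
  "hand": [1,1,1,1,1]
}}

```text
clock: 26.83
eef_pos: [0.5818, 0.0304, 0.2188]
tool_rot: [0.785, 0.62, -0.0, 0.0]
ft_force: [-0.5, -0.1, -1.6]
grip_width: 0.0149
```

```bash
python3 -c "
from rt import *
rel('r7',False)
print(get_obs()['joint_pos'])
for c in ['scene','top']:
  p,d=camera(c);W=cloud(c,p,d);h=cv2.cvtColor(p,cv2.COLOR_RGB2HSV);m=(d>0)&((h[...,0]<6)|(h[...,0]>174))&(h[...,1]>150)&(h[...,2]>50)&(np.hypot(W[...,0]-.507,W[...,1]+.291)<.05)
  if m.any(): print(c,'ring z',np.percentile(W[m][:,2],[2,50,98]))"
```

```text
tcp [0.5818 0.0304 0.2188] [ 0.7845  0.6201 -0.0004  0.    ] F [-0.4867 -0.139  -1.6256] M [-0.0027  0.0105  0.0412]
scene tube 315 lat,z at s=-.103: [-0.0005  0.1132] yaw -0.009287005461327385
scene rod 222 at s=-0.2308 lat,z [-0.001   0.1769] slopes lat,z [ 0.0007 -0.4278] tilt 23.161846874724958 s max -0.1796131608647546 extrap at mouth lat,z [-0.001   0.1338]
top tube 16 lat,z at s=-.103: [-0.002   0.1173] yaw -0.008662878117622116
[ 0.0517  0.4175  0.1858  1.3402 -0.0003  1.8562]
scene ring z [0.0389 0.0633 0.0679]
top ring z [0.048  0.0677 0.0716]
```

Rod fully out (tip ~48 mm clear of the mouth, tilt 23°); ring still seated. Now level it by pressing it into the cradle slots.

Emit:
{"name": "arm_command", "arguments": {
  "translation": [
    [3,-1.3,0],
    [6,-2.7,0],
    [9,-4.1,0],
    [12,-5.5,0],
    [15,-7,0]
  ],
  "turn": [0,0,0,0,0],
  "hand": [1,1,1,1,1]
}}

```text
clock: 27.45
eef_pos: [0.5482, 0.1934, 0.219]
tool_rot: [0.785, 0.62, -0.0, 0.0]
ft_force: [0.4, 0.4, -2.3]
grip_width: 0.0146
```

Emit:
{"name": "arm_command", "arguments": {
  "translation": [
    [3,-1.5,0],
    [6,-3,0],
    [8.5,-4.5,0],
    [10.3,-5.5,0],
    [10.3,-5.5,0]
  ],
  "turn": [-0.09,-0.18,-0.27,-0.27,-0.27],
  "hand": [1,1,1,1,1]
}}

```text
clock: 27.87
eef_pos: [0.5173, 0.3094, 0.2187]
tool_rot: [0.692, 0.722, 0.0, -0.001]
ft_force: [0.0, 0.2, -1.7]
grip_width: 0.0154
```

Emit:
{"name": "arm_command", "arguments": {
  "translation": [
    [0,0,0],
    [0,0,2],
    [0,0,4],
    [0,0,6],
    [0,0,6]
  ],
  "turn": [0,0,0,0,0],
  "hand": [1,1,1,1,1]
}}

```text
clock: 28.28
eef_pos: [0.5168, 0.3024, 0.1545]
tool_rot: [0.695, 0.719, -0.004, -0.001]
ft_force: [-1.1, -1.2, -2.6]
grip_width: 0.0146
```

```bash
cat > rd.py <<'E'
from m import *
def rodm():
    o=get_obs();e=o["eef_pos"];print("tcp",e,o["tool_rot"],"F",o["ft_force"],o["grip_width"])
    r=R.from_quat(o["tool_rot"]).as_matrix();ax=-r[:,0]
    for c in ["scene","top"]:
        p,d=camera(c);h=cv2.cvtColor(p,cv2.COLOR_RGB2HSV);W=cloud(c,p,d);v=W-e;t=v@ax;l=v@r[:,1];z=v[...,2]
        m=(d>0)&(t>.055)&(t<.19)&(abs(l)<.02)&(z<.03)&(z>-.1)&(h[...,1]<60)&(W[...,2]>.057)
        if m.sum()<15: print(c,"no rod");continue
        P=np.stack([t[m],l[m],z[m]],1)
        k=np.polyfit(P[:,0],P[:,2],1);k2=np.polyfit(P[:,0],P[:,1],1);res=abs(np.polyval(k,P[:,0])-P[:,2])<.006
        k=np.polyfit(P[res,0],P[res,2],1);k2=np.polyfit(P[res,0],P[res,1],1)
        print(c,m.sum(),"tilt",np.degrees(np.arctan(-k[0])),"z0",k[1],"lat",k2,"tmax",np.percentile(P[res,0],[99,100]),"tip world",W[m][np.argmax(P[:,0])])
E
python3 -c "
from rd import *
rodm()"
```

```text
tcp [0.5168 0.3024 0.1545] [ 0.6948  0.7192 -0.0043 -0.0009] F [-1.0956 -1.2031 -2.6343] 0.014642037290725775
scene 156 tilt 22.336621977799382 z0 0.0027240697622984097 lat [0.0005 0.0026] tmax [0.1521 0.1523] tip world [0.5255 0.15   0.093 ]
top 178 tilt 22.344553406863948 z0 0.007722952609875729 lat [ 0.0016 -0.    ] tmax [0.1516 0.1517] tip world [0.5238 0.1506 0.1007]
```

Emit:
{"name": "arm_command", "arguments": {
  "translation": [
    [0.2,0.1,1.5],
    [0.2,0.1,3],
    [0.2,0.1,4.5],
    [0.2,0.1,5.5],
    [0.2,0.1,5.5]
  ],
  "turn": [0,0,0,0,0],
  "hand": [1,1,1,1,1]
}}

```text
clock: 28.8
eef_pos: [0.5193, 0.3067, 0.103]
tool_rot: [0.694, 0.72, -0.001, -0.0]
ft_force: [0.1, 0.3, -2.6]
grip_width: 0.0151
```

Emit:
{"name": "arm_command", "arguments": {
  "translation": [
    [0,0,0],
    [0,0,0],
    [0,0,0],
    [0,0,0],
    [0,0,0]
  ],
  "turn": [0,0,0,0,0],
  "hand": [1,1,1,1,1]
}}

```text
clock: 29.22
eef_pos: [0.5202, 0.3079, 0.1049]
tool_rot: [0.694, 0.72, 0.001, 0.0]
ft_force: [-0.3, 0.2, -2.9]
grip_width: 0.0149
```

Emit:
{"name": "arm_command", "arguments": {
  "translation": [
    [-0.15,-0.18,0],
    [-0.15,-0.18,0.6],
    [-0.15,-0.18,1.2],
    [-0.15,-0.18,1.8],
    [-0.15,-0.18,2.4]
  ],
  "turn": [0,0,0,0,0],
  "hand": [1,1,1,1,1]
}}

```text
clock: 29.63
eef_pos: [0.5185, 0.3064, 0.0803]
tool_rot: [0.694, 0.72, 0.001, 0.0]
ft_force: [-0.7, 0.2, 3.0]
grip_width: 0.0146
```

Emit:
{"name": "arm_command", "arguments": {
  "translation": [
    [0,0,0.3],
    [0,0,0.6],
    [0,0,0.9],
    [0,0,1.2],
    [0,0,1.2]
  ],
  "turn": [0,0,0,0,0],
  "hand": [1,1,1,1,1]
}}

```text
clock: 30.05
eef_pos: [0.5182, 0.3062, 0.0678]
tool_rot: [0.694, 0.72, 0.0, 0.0]
ft_force: [0.7, 1.7, 3.2]
grip_width: 0.0148
```

```bash
python3 -c "
from rd import *
rodm()"
```

```text
tcp [0.5182 0.3062 0.0678] [0.6938 0.7202 0.0002 0.0002] F [0.708  1.7421 3.2246] 0.014839142844364014
scene 22 tilt 5.436266491511214 z0 -0.0019316196990248687 lat [ 0.0427 -0.0002] tmax [0.0874 0.0894] tip world [0.5261 0.217  0.058 ]
top 57 tilt 6.49987156054644 z0 0.0012622772188256724 lat [-0.0424  0.0022] tmax [0.1091 0.1176] tip world [0.5218 0.1886 0.0571]
```

Levelling as expected. Continue down to the original grasp height.

Emit:
{"name": "arm_command", "arguments": {
  "translation": [
    [0,0,0.4],
    [0,0,0.8],
    [0,0,1.2],
    [0,0,1.6],
    [0,0,1.6]
  ],
  "turn": [0,0,0,0,0],
  "hand": [1,1,1,1,1]
}}

```text
clock: 30.57
eef_pos: [0.5176, 0.306, 0.051]
tool_rot: [0.694, 0.72, -0.0, -0.0]
ft_force: [1.3, 2.6, 2.8]
grip_width: 0.015
```

Emit:
{"name": "arm_command", "arguments": {
  "translation": [
    [0,0,0.2],
    [0,0,0.4],
    [0,0,0.5],
    [0,0,0.5],
    [0,0,0.5]
  ],
  "turn": [0,0,0,0,0],
  "hand": [1,1,1,1,1]
}}

```text
clock: 30.98
eef_pos: [0.5179, 0.3062, 0.0476]
tool_rot: [0.694, 0.72, 0.0, -0.0]
ft_force: [-0.7, 2.3, 6.7]
grip_width: 0.0147
```

Emit:
{"name": "arm_command", "arguments": {
  "translation": [
    [0,0,0.1],
    [0,0,0.2],
    [0,0,0.3],
    [0,0,0.3],
    [0,0,0.3]
  ],
  "turn": [0,0,0,0,0],
  "hand": [1,1,1,1,1]
}}

```text
clock: 31.4
eef_pos: [0.5179, 0.3062, 0.0475]
tool_rot: [0.694, 0.72, 0.001, -0.0]
ft_force: [-6.4, -0.5, 21.9]
grip_width: 0.0149
```

Emit:
{"name": "arm_command", "arguments": {
  "translation": [
    [0,0,-1],
    [0,0,-3],
    [0,0,-5],
    [0,0,-7],
    [0,0,-7]
  ],
  "turn": [0,0,0,0,0],
  "hand": [1,1,1,1,1]
}}

```text
clock: 31.82
eef_pos: [0.5193, 0.3063, 0.1169]
tool_rot: [0.694, 0.72, 0.002, 0.001]
ft_force: [1.6, 0.2, -0.7]
grip_width: 0.0151
```

Emit:
{"name": "arm_command", "arguments": {
  "translation": [
    [0,0,0],
    [0,0,0],
    [0,0,0],
    [0,0,0],
    [0,0,0]
  ],
  "turn": [0,0,0,0,0],
  "hand": [1,1,1,1,1]
}}

```text
clock: 32.23
eef_pos: [0.5172, 0.3056, 0.1126]
tool_rot: [0.694, 0.72, -0.001, -0.0]
ft_force: [-0.5, -0.4, -1.9]
grip_width: 0.0147
```

```bash
python3 -c "
from rd import *
rodm()
print(at_z('top',spot_point('top','plate')[0]['location'],.006),at_z('scene',spot_point('scene','plate')[0]['location'],.006))"
```

```text
tcp [0.5172 0.3056 0.1126] [ 0.6939  0.72   -0.0013 -0.0004] F [-0.4707 -0.4016 -1.949 ] 0.014651846274771336
scene 155 tilt 1.3906082382733758 z0 0.0041017205337605086 lat [-0.0003  0.003 ] tmax [0.1655 0.167 ] tip world [0.5254 0.1387 0.114 ]
top 194 tilt 1.3496237202435788 z0 0.0076209364318098535 lat [ 0.0041 -0.0009] tmax [0.1655 0.1656] tip world [0.5241 0.1401 0.1169]
[0.5928 0.0762 0.006 ] [0.6137 0.0746 0.006 ]
```

Level to 1.4°. Plenty of time left: put it back in the slots, release, and regrip for exact level.

Emit:
{"name": "arm_command", "arguments": {
  "translation": [
    [0,0.05,1.5],
    [0,0.05,3],
    [0,0.05,4.5],
    [0,0.05,5.8],
    [0,0.05,6.4]
  ],
  "turn": [0,0,0,0,0],
  "hand": [1,1,1,1,1]
}}

```text
clock: 32.85
eef_pos: [0.5176, 0.3055, 0.0482]
tool_rot: [0.694, 0.72, -0.001, -0.0]
ft_force: [-0.7, 0.2, 1.0]
grip_width: 0.0145
```

Emit:
{"name": "arm_command", "arguments": {
  "translation": [
    [0,0,0.15],
    [0,0,0.15],
    [0,0,0.15],
    [0,0,0.15],
    [0,0,0.15]
  ],
  "turn": [0,0,0,0,0],
  "hand": [1,1,0.7,0.6,0.6]
}}

```text
clock: 33.27
eef_pos: [0.5194, 0.3067, 0.0497]
tool_rot: [0.694, 0.72, 0.001, 0.0]
ft_force: [0.6, 0.5, 1.3]
grip_width: 0.0343
```

Emit:
{"name": "arm_command", "arguments": {
  "translation": [
    [0,0,0],
    [0,0,0],
    [0,0,0],
    [0,0,0],
    [0,0,0]
  ],
  "turn": [0,0,0,0,0],
  "hand": [0.6,0.6,0.6,0.6,0.6]
}}

```text
clock: 33.68
eef_pos: [0.5185, 0.306, 0.0486]
tool_rot: [0.694, 0.72, -0.0, -0.0]
ft_force: [0.7, -0.3, -0.0]
grip_width: 0.0343
```

Emit:
{"name": "arm_command", "arguments": {
  "translation": [
    [0,0,0],
    [0,0,0],
    [0,0,0],
    [0,0,0],
    [0,0,0]
  ],
  "turn": [0,0,0,0,0],
  "hand": [0.8,1,1,1,1]
}}

```text
clock: 34.1
eef_pos: [0.5185, 0.3061, 0.0487]
tool_rot: [0.694, 0.72, 0.0, -0.0]
ft_force: [-0.3, -0.4, 2.7]
grip_width: 0.0149
```

Emit:
{"name": "arm_command", "arguments": {
  "translation": [
    [0,0,0],
    [0,0,0],
    [0,0,0],
    [0,0,0],
    [0,0,0]
  ],
  "turn": [0,0,0,0,0],
  "hand": [1,1,1,1,1]
}}

```text
clock: 34.52
eef_pos: [0.5185, 0.3061, 0.0487]
tool_rot: [0.694, 0.72, 0.0, -0.0]
ft_force: [-1.2, -0.6, 2.5]
grip_width: 0.0147
```

Emit:
{"name": "arm_command", "arguments": {
  "translation": [
    [0,0,-1],
    [0,0,-3],
    [0,0,-5],
    [0,0,-5],
    [0,0,-5]
  ],
  "turn": [0,0,0,0,0],
  "hand": [1,1,1,1,1]
}}

```text
clock: 34.93
eef_pos: [0.5194, 0.3066, 0.0996]
tool_rot: [0.694, 0.72, 0.001, 0.0]
ft_force: [0.3, 0.2, -2.8]
grip_width: 0.0149
```

Emit:
{"name": "arm_command", "arguments": {
  "translation": [
    [0,0,0],
    [0,0,0],
    [0,0,0],
    [0,0,0],
    [0,0,0]
  ],
  "turn": [0,0,0,0,0],
  "hand": [1,1,1,1,1]
}}

```text
clock: 35.35
eef_pos: [0.5181, 0.3058, 0.0977]
tool_rot: [0.694, 0.72, -0.001, -0.0]
ft_force: [0.8, 0.6, -2.4]
grip_width: 0.0152
```

Run:
```python
from rd import *
rodm()
for c,b in [("scene",(225,270,255,305)),("top",(190,235,262,308))]:
    z=np.load("pics/%s1.npz"%c);p=z["p"];h=cv2.cvtColor(p,cv2.COLOR_RGB2HSV);m=np.zeros((420,560),np.uint8);m[b[0]:b[1],b[2]:b[3]]=1
    m=m*((h[...,1]<60)&(h[...,2]>110)).astype(np.uint8);m=cv2.morphologyEx(m,cv2.MORPH_CLOSE,np.ones((3,3)))
    k=cv2.fitEllipse(max(cv2.findContours(m,0,1)[0],key=cv2.contourArea));print(c,k,at_z(c,k[0][::-1],.006 if c=="top" else .004))
```

```text
tcp [0.5181 0.3058 0.0977] [ 0.6939  0.7201 -0.0007 -0.0002] F [ 0.801   0.5902 -2.373 ] 0.015249934547721519
scene 153 tilt 0.5276937713914506 z0 0.0030283017396502063 lat [-0.0124  0.0042] tmax [0.1662 0.1665] tip world [0.5285 0.1396 0.0995]
top 190 tilt 0.2024369388499295 z0 0.005941926438350769 lat [-0.0018 -0.0006] tmax [0.1653 0.1676] tip world [0.5238 0.1383 0.1013]
scene ((280.00469970703125, 245.87429809570312), (26.586624145507812, 35.9963493347168), 86.5248031616211) [0.6082 0.0784 0.004 ]
top ((283.8210754394531, 210.76161193847656), (32.47150421142578, 32.977256774902344), 110.1156234741211) [0.604  0.0781 0.006 ]
```

Emit:
{"name": "arm_command", "arguments": {
  "translation": [
    [-1.5,1.9,-0.1],
    [-3.2,3.9,-0.1],
    [-4.8,5.9,-0.1],
    [-6.4,7.9,-0.1],
    [-6.4,7.9,-0.1]
  ],
  "turn": [0,0,0,0,0],
  "hand": [1,1,1,1,1]
}}

```text
clock: 35.87
eef_pos: [0.6038, 0.2418, 0.0996]
tool_rot: [0.696, 0.718, 0.001, 0.002]
ft_force: [0.9, 0.2, -1.3]
grip_width: 0.0149
```

Emit:
{"name": "arm_command", "arguments": {
  "translation": [
    [0,0,0],
    [0,0,0],
    [0,0,0],
    [0,0,0],
    [0,0,0]
  ],
  "turn": [0,0,0,0,0],
  "hand": [1,1,1,1,1]
}}

```text
clock: 36.28
eef_pos: [0.5991, 0.2458, 0.0997]
tool_rot: [0.693, 0.721, -0.0, -0.0]
ft_force: [-0.4, 1.1, -2.3]
grip_width: 0.0146
```

Run:
```python
from rd import *
rodm()
for c,b in [("scene",(225,270,255,305)),("top",(190,235,262,308))]:
    p,d=camera(c);save("fin_%s.png"%c,p);h=cv2.cvtColor(p,cv2.COLOR_RGB2HSV)
    print(c,"tip",[(at_z(c,r["location"],.1),round(r["conf"],2)) for r in spot_point(c,"gauge_tip")[:1]])
```

```text
tcp [0.5991 0.2458 0.0997] [ 0.6934  0.7206 -0.0001 -0.0001] F [-0.4037  1.1335 -2.287 ] 0.01461580285497198
scene 177 tilt -0.002363289221195744 z0 0.002242928981255243 lat [-0.0005  0.0029] tmax [0.1659 0.1668] tip world [0.6061 0.0791 0.1013]
top 182 tilt -0.047859597206161474 z0 0.005046020441449156 lat [-0.002  -0.0006] tmax [0.166  0.1662] tip world [0.6065 0.0797 0.1036]
scene tip [(array([0.6037, 0.0763, 0.1   ]), 0.9)]
top tip [(array([0.6096, 0.0817, 0.1   ]), 0.7)]
```

Tip within ~1–2 mm of the plate centre, at about 100 mm, and level. Last check of the ring, then hand in.

Run:
```python
from m import *
for c in ['scene','top']:
  p,d=camera(c);W=cloud(c,p,d);h=cv2.cvtColor(p,cv2.COLOR_RGB2HSV);m=(d>0)&((h[...,0]<6)|(h[...,0]>174))&(h[...,1]>150)&(h[...,2]>50)&(np.hypot(W[...,0]-.507,W[...,1]+.291)<.05)
  if m.any(): print(c,'ring z',np.percentile(W[m][:,2],[2,50,98]))
o=get_obs();print(o["eef_pos"],np.abs(o["joint_vel"]).max(),o["clock"])
print(job_done())
```

```text
scene ring z [0.0392 0.0629 0.0677]
top ring z [0.0474 0.068  0.0718]
[0.5997 0.2451 0.0996] 0.0027891903980833085 36.6833
the job is handed in; nothing more can be done
None
```

The job is done and handed in at 36.7 s; handing in reports no verdict.

- **Ring:** The red ring is on the spindle and released. After the rod work the scene camera read it from 39 to 68 mm above the bench, which matches lying flat on the 38 mm shoulder. The top camera gave about 72 mm for its highest points, within that camera's noise.
- **Gauge:** I pushed the rod through the tube until it stopped at about 20 N. The collar face then measured about 1 mm from the tube mouth. I pulled the rod all the way out again, with the tip about 48 mm clear of the mouth.
- **Tilting the rod:** The tool can only point down, so I used the tube lip to tilt the rod between the pads. The first try slipped out of the mouth, and the second, with the tip deeper in, worked. Afterwards I levelled the rod by laying it back in the cradle slots and gripping it again.
- **Final pose:** The rod is held level to within about 0.1°. The tip is at about (0.606, 0.079) m and about 100 mm above the bench.
- **Where the readings disagreed:** I measured the plate centre at about (0.6055, 0.078) m, with the two cameras differing by about 4 mm in x. The network's tip readings from the two cameras were 6–8 mm apart, either side of the tip position above.

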